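Put the samples into their fitted foam cradles

TASK

Put the four samples at the front of the bench away: set the white-capped vial there (upright), the toe bone, the reddish rock lump and the white chalk lump each into the foam cradle cut to its shape, seated on the cradle's floor near the middle of the recess, with the bone and the rock lump lying along their recesses. Set them down rather than dropping them, do not tip the vial over, and leave the brown clod and the pliers where they lie.

Things in the scene. Friction and masses are not known exactly. Their poses are not given: they have to be found in the camera images.
- vial_centre (a point): clear round specimen vial with a white cap, standing at the front of the bench: 68 mm tall, glass 30 mm across up to 56 mm, cap 34 mm across above. This point: on its axis, half-way up (34 mm above its foot); z up along the vial. About 25 g.
- toe_bone_centre (a point): pale yellow-brown toe bone, a dumb-bell with two knobbly ends, lying flat: 92 mm long, 37 mm wide and 24 to 30 mm high at the ends, about 30 mm wide and 23 mm high at the middle. This point: its middle, 12 mm above its underside; x along the bone, y across it (grip it across y here), z up. About 60 g.
- red_stone_centre (a point): reddish-tan roundish lump of rock, the biggest of the things to move: 60 x 44 mm, 46 mm high. This point: its centre, 23 mm above its underside; x along its 60 mm length, y across its 44 mm width (grip it across y), z up. About 210 g.
- chalk_lump_centre (a point): small near-white angular lump of chalk: 49 x 34 mm, 24 mm high. This point: its centre, 12 mm above its underside; x along its 49 mm length, y across its 34 mm width (grip it across y), z up. About 60 g.
- vial_cradle_well (a point): cradle for the vial: 80 x 80 mm foam block with a round hole 46 mm across and a grey-blue floor. Fixed; charcoal foam, 18 mm high, recess 10 mm deep. This point: centre of the recess floor, 8 mm above the bench; z up, x and y parallel to the block's sides.
- bone_cradle_well (a point): cradle for the toe bone: 124 x 76 mm block with a recess 108 x 56 mm with cut corners, sand-yellow floor; foam cups round both ends, open across the middle (44 mm wide, through both long sides) for the fingers. Fixed; charcoal foam, 18 mm high, recess 10 mm deep. This point: centre of the recess floor, 8 mm above the bench; z up, x along the recess (the bone may lie either way round), y across it.
- stone_cradle_well (a point): cradle for the red rock lump: 102 x 80 mm foam block with an oblong hole 82 x 60 mm and a brick-red floor. Fixed; charcoal foam, 18 mm high, recess 10 mm deep. This point: centre of the recess floor, 8 mm above the bench; z up, x along the 82 mm length (the lump may lie either way round), y across.
- chalk_cradle_well (a point): cradle for the chalk lump: 84 x 84 mm block with a square recess 64 x 64 mm and a pale grey-white floor; foam only at the four corners, a 40 mm gap in the middle of each side for the fingers. Fixed; charcoal foam, 18 mm high, recess 10 mm deep. This point: centre of the recess floor, 8 mm above the bench; z up, x and y parallel to the sides; the chalk fits at any turn.
- clod_centre (a point): small dark brown clod, 34 x 36 mm, 21 mm high, lying loose left of the bench vice; not to be moved. This point: its middle, 10 mm above its underside.
- pliers_centre (a point): long-nose pliers with beige sleeves, 151 x 63 mm, 11 mm high, lying loose on the right; not to be moved. This point: its middle, 5 mm above the bench; x towards the nose.
There are look-alikes about, which are no part of the job. Leave any purple look-alike of the part that bears vial_cradle_well alone. What is shaped like the part that bears chalk_lump_centre but pink is not meant.

How it is judged:
At the end, for the whole second after the job is handed in: Each of the four samples is at rest in its own cradle: its centre within 14 mm (level) of the middle of the recess, resting on the recess floor (height within 5 mm), upright within 0.25 rad; the toe bone and the rock lump lie along their recesses within 0.35 rad, either way round (horizontal distance between vial_centre and vial_cradle_well below 0.014 m and z of vial_centre in the frame of vial_cradle_well between 0.029 and 0.039 m and angle between each of vial_centre, toe_bone_centre, red_stone_centre, chalk_lump_centre's own z axis and vertical below 0.25 rad and linear speed of each of vial, toe_bone, red_stone, chalk_lump below 0.02 m/s and angular speed of each of vial, toe_bone, red_stone, chalk_lump below 0.3 rad/s and horizontal distance between toe_bone_centre and bone_cradle_well below 0.014 m and z of toe_bone_centre in the frame of bone_cradle_well between 0.007 and 0.017 m and angle between the x axis of toe_bone_centre and the x axis of bone_cradle_well, either way round below 0.35 rad and horizontal distance between red_stone_centre and stone_cradle_well below 0.014 m and z of red_stone_centre in the frame of stone_cradle_well between 0.018 and 0.028 m and angle between the x axis of red_stone_centre and the x axis of stone_cradle_well, either way round below 0.35 rad and horizontal distance between chalk_lump_centre and chalk_cradle_well below 0.014 m and z of chalk_lump_centre in the frame of chalk_cradle_well between 0.007 and 0.017 m); the robot touches nothing.
It fails at once if a sample is dropped from more than about 3 cm, or thrown ((linear speed of vial above 0.75 m/s and contact force between vial and the fingers below 0.02 N) or (linear speed of toe_bone above 0.75 m/s and contact force between toe_bone and the fingers below 0.02 N) or (linear speed of red_stone above 0.75 m/s and contact force between red_stone and the fingers below 0.02 N) or (linear speed of chalk_lump above 0.75 m/s and contact force between chalk_lump and the fingers below 0.02 N)).
It fails at once if the vial is tipped over (angle between vial_centre's own z axis and vertical above 0.7 rad).
It fails at once if the brown clod is shifted by more than 3 cm (distance of clod_centre from where it was at the start of the episode above 0.03 m).
It fails at once if the pliers are shifted by more than 3 cm (distance of pliers_centre from where it was at the start of the episode above 0.03 m).
It also fails if it takes over 102 s, if anything falls off the work surface, if the arm or the gripper's body presses on something with over 40 N, if the wrist force passes 120 N, or if a joint passes its speed limit or range.

ROBOT

A 6-joint arm with a two-finger parallel gripper is mounted at the origin on a cart in front of the work surface, level with it; the furniture and walls round the work are solid. World frame = base frame: x ahead of the robot, y to its left, z up, the work surface at z = 0. Lengths are in m, angles in rad, forces in N, time in s.
With the tool pointing down it reaches from about 0.425 to 0.925 m from the base axis. Payload 12.5 kg.
Tool frame: the origin (TCP) lies midway between the tips of the shut fingers; the grasp point (between the pads) lies 19 mm behind it; x points along the fingers, z is the direction in which the jaws open and shut, and the axes are right-handed (so a half turn about x gives the same grasp; the last joint's range is limited). The gripper opens to 85 mm and grips with 20 to 120 N. Pads are 22 mm wide; open, the fingers measure 114 mm over their backs; the gripper's body (76 mm by 85 mm) begins 54 mm behind the grasp point. The pads swing forward as they close: fully open they stand 13 mm farther back than shut.
Start: joints at [1.052, 0.491, 1.559, -0, 1.092, -0.106], TCP at [0.251, 0.573, 0.231] pointing down, gripper open.
Joint ranges: [-3.1, 3.1], [-0.84, 2.19], [0.05, 2.79], [-1.13, 4.28], [0.06, 2.93], [-2.69, 2.69]. Speed limits (rad/s): [2.22, 2.22, 2.79, 3.14, 3.14, 3.14].

INTERFACE

Orientations are given as a unit quaternion [w, x, y, z].
In Python, from cell import telemetry, eyes, order gives the robot as it stands. The module is installed in compiled form; this text tells all that it offers.
- The arm moves only by the tool move_arm, never from a script. Its argument "increments" is text: rows parted by semicolons, each of 7 numbers parted by spaces: the turn, a rotation vector about the tool's x, y, z in degrees, then the shift along the tool's x, y, z in mm, then the finger opening in mm, from 0 to 85.4. A call has exactly 10 rows; each row shifts and turns the commanded pose from where the row before left it, along the tool's axes as they then stand; what a row does not reach is not made up. A row lasts 1/10 s, in which the tool goes at most 50 mm and 8.59 degrees, less where a joint would pass 70% of its speed; a pose out of reach is approached as far as the arm can. A call with a gripper value outside its range is refused whole. The fingers move at their own pace and stop on an object; "squeeze" is the grip in N (left out, the last holds). Time passes only in rows, so rows that do not move let the fingers close, or fill a call up. It gives the time, the measured TCP pose, the force and the opening at its end, in the units of the state.
- telemetry.get_obs(): the state, without advancing time (a new reading comes with each control period).
- eyes.grab_frame(name): name is "scene" or "top" or "wrist"; returns (picture, depth): 400x640x3 uint8, red, green, blue; 400x640 float32, m along the optical axis (not along the pixel's ray), 0 where there is no reading.
- eyes.calibration(name): a dict with "K" (3x3 intrinsics, pixels), "k1" (the pictures are not rectified: a ray, as slopes to the right and down, at radius r is drawn at 1 + k1 r^2 times it, then the intrinsics apply), "T" (4x4, takes a point from camera to world coordinates). Camera axes: x right, y down, z forward; pixel columns grow to the right and rows downward; lengths in m; the calibration is good to about 2 mm. A picture is of the moment at which its call begins: read the wrist's pose just before it. calibration takes no time and is no camera call; for the wrist camera it gives the pose at the moment of the call.
- order.close_job(): hands the job in, once; it reports no verdict.
The state is a dict: "time_s": time; "qpos": joint angles; "qd": joint speeds; "joint_torque": joint torques, N m; "eef_pos": TCP position; "orientation": TCP orientation; "wrist_force": force on the tool from outside, world axes, zero at the start; "moment": the same for the moment, N m; "opening": finger opening in m.
Only numpy, scipy, OpenCV 4.12 (cv2) and the standard library are available. Lean on these libraries where they do the work, as an engineer would, in place of code of your own. Each camera call takes 0.05 s, during which the arm holds its last target.

## Working session

There is one attempt and no reset: what is moved stays moved. The work goes in short steps, Python scripts to look and compute and a tool call to move; the robot and the scene stay as the last step left them, time stands still between calls to the robot, and variables do not carry over. Pictures are saved under pics/ and viewed, and the job is handed in when it is done.

Besides the shell and the picture viewer there is one more tool, called after "Request:" by a JSON object that holds its "name" and its "arguments", one argument or row to a line. move_arm: Moves the arm, as the interface text tells. Its arguments: {"type":"object","properties":{"increments":{"type":"string"},"squeeze":{"type":"number"}},"required":["increments"]}

```bash
mkdir -p pics; cat > h.py <<'E'
import numpy as np, cv2
from cell import telemetry, eyes, order
def cal(n):
    c=eyes.calibration(n); return np.array(c["K"]),float(c["k1"]),np.array(c["T"])
def rays(n,px,c=None):
    K,k1,T=c or cal(n)
    px=np.asarray(px,float).reshape(-1,1,2)
    u=cv2.undistortPoints(px,K,np.array([k1,0,0,0.])).reshape(-1,2)
    d=np.c_[u,np.ones(len(u))]
    return T[:3,3], d@T[:3,:3].T
def onplane(n,px,z,c=None):
    o,d=rays(n,px,c); t=(z-o[2])/d[:,2]; return o+d*t[:,None]
def cloud(n,dep,c=None):
    h,w=dep.shape; g=np.stack(np.meshgrid(np.arange(w),np.arange(h)),-1).reshape(-1,2)
    o,d=rays(n,g,c); return (o+d*dep.reshape(-1,1)).reshape(h,w,3)
def grab(n,f):
    c=cal(n); p,d=eyes.grab_frame(n); cv2.imwrite('pics/%s.png'%f,p[:,:,::-1]); np.savez('pics/%s.npz'%f,p=p,d=d,K=c[0],k=c[1],T=c[2]); return p,d,c
E
python3 - <<'E'
from h import *
print(telemetry.get_obs())
for n in('top','scene','wrist'):
    p,d,c=grab(n,n+'0'); print(n,c[0].round(1).tolist(),c[1],c[2].round(3).tolist(),(d>0).mean())
E
```

```text
{'time_s': 0.0, 'qpos': array([ 1.05240242e+00,  4.91559540e-01,  1.55947395e+00, -1.24570240e-05,
        1.09169019e+00, -1.05592458e-01]), 'qd': array([-0.00131871, -0.00048425, -0.00064989,  0.00141043,  0.00048919,
        0.00204971]), 'joint_torque': array([ 9.04019089e-04, -6.18441796e+01, -2.61595988e+01, -1.26939203e-04,
        4.04984530e-03,  8.01703877e-07]), 'eef_pos': array([0.25059595, 0.57230483, 0.23071931]), 'orientation': array([ 0.59150129, -0.38710569,  0.59220953,  0.38673411]), 'wrist_force': array([-0.55945724,  0.42989386, -0.27821547]), 'moment': array([ 0.00477857, -0.04921154,  0.0059407 ]), 'opening': 0.08519471510996304}
top [[445.0, 0.0, 314.3], [0.0, 445.0, 202.8], [0.0, 0.0, 1.0]] 0.006428506772600771 [[-0.011, -0.995, 0.097, 0.375], [-1.0, 0.011, -0.003, -0.25], [0.002, -0.097, -0.995, 1.409], [0.0, 0.0, 0.0, 1.0]] 0.9958046875
scene [[509.9, 0.0, 308.0], [0.0, 509.9, 194.6], [0.0, 0.0, 1.0]] -0.10637313778511734 [[0.824, -0.418, 0.382, -0.179], [-0.566, -0.618, 0.545, -1.286], [0.008, -0.666, -0.746, 1.432], [0.0, 0.0, 0.0, 1.0]] 0.9958984375
wrist [[334.9, 0.0, 320.6], [0.0, 334.9, 199.4], [0.0, 0.0, 1.0]] -0.02016593377543054 [[0.401, 0.876, 0.269, 0.18], [0.916, -0.383, -0.119, 0.601], [-0.001, 0.294, -0.956, 0.374], [0.0, 0.0, 0.0, 1.0]] 0.99613671875
```

View pics/top0.png

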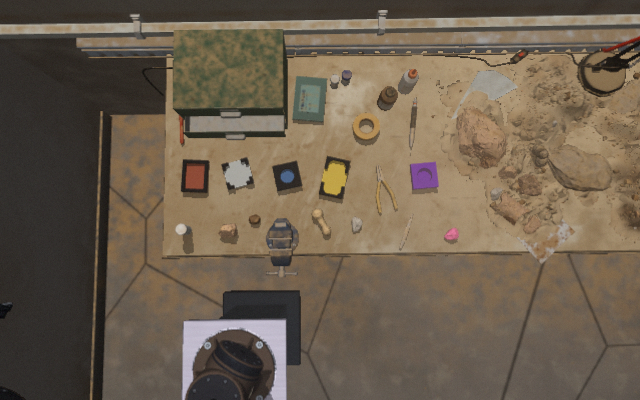

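View pics/scene0.png

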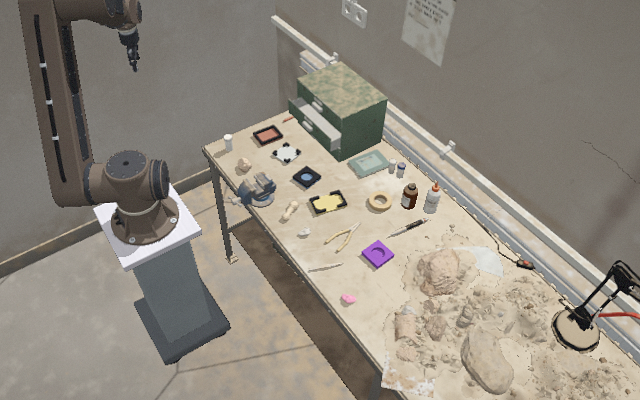

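View pics/wrist0.png

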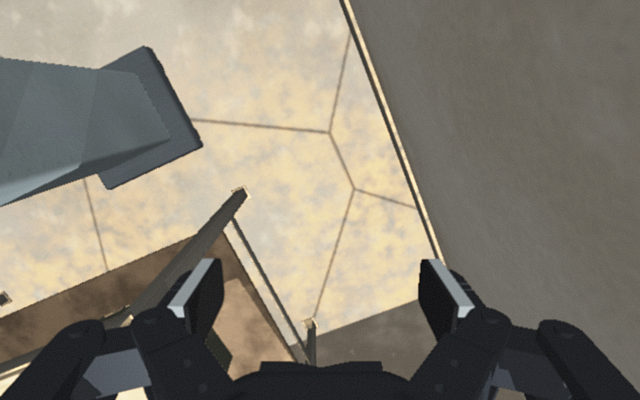

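The top view shows vial (181,229), rock (228,230), clod (254,219), vice (281,240), bone (321,222), chalk (356,225). The cradles are stone (195,176), chalk (238,174), vial (288,177) and bone (334,178); the purple look-alike is at (424,176) and the pink one at (452,234). Next I measure coarse positions.

```bash
python3 - <<'E'
from h import *
p,d=eyes.grab_frame('top');c=cal('top')
P=cloud('top',d,c)
im=cv2.resize(p[140:280,150:400][:,:,::-1],None,fx=3.2,fy=3.2,interpolation=cv2.INTER_CUBIC);cv2.imwrite('pics/topc.png',im)
for n,(u,v) in dict(vial=(181,229),rock=(228,230),clod=(254,219),vice=(281,240),bone=(321,222),chalk=(356,225),Cst=(195,176),Cch=(238,174),Cv=(288,177),Cb=(334,178),bench=(210,205)).items():
    Q=P[v-12:v+13,u-12:u+13].reshape(-1,3); print(n,P[v,u].round(3),'maxz',np.percentile(Q[:,2],[5,50,98]).round(3))
    m=Q[:,2]>0.012; q=Q[m]; 
    if len(q): print('   raised',len(q),q.min(0).round(3),q.max(0).round(3),((q.min(0)+q.max(0))/2).round(3))
E
```

```text
vial [0.43  0.147 0.074] maxz [-0.003  0.003  0.073]
   raised 147 [ 0.375 -0.25   0.012] [0.449 0.163 1.409] [ 0.412 -0.043  0.711]
rock [0.426 0.011 0.047] maxz [-0.003  0.004  0.048]
   raised 218 [ 0.375 -0.25   0.012] [0.449 0.046 1.409] [ 0.412 -0.102  0.711]
clod [ 0.461 -0.064  0.016] maxz [-0.003  0.002  0.023]
   raised 84 [ 0.375 -0.25   0.012] [ 0.496 -0.048  1.409] [ 0.435 -0.149  0.71 ]
vice [ 0.394 -0.152  0.063] maxz [0.013 0.096 0.106]
   raised 608 [ 0.358 -0.25   0.012] [ 0.432 -0.111  1.409] [ 0.395 -0.18   0.711]
bone [ 0.449 -0.274  0.022] maxz [-0.003  0.004  0.033]
   raised 225 [ 0.375 -0.302  0.013] [ 0.487 -0.246  1.409] [ 0.431 -0.274  0.711]
chalk [ 0.439 -0.383  0.019] maxz [-0.003  0.002  0.023]
   raised 106 [ 0.375 -0.402  0.012] [ 0.464 -0.25   1.409] [ 0.419 -0.326  0.71 ]
Cst [0.6   0.124 0.012] maxz [0.005 0.01  0.023]
   raised 241 [ 0.375 -0.25   0.012] [0.639 0.161 1.409] [ 0.507 -0.044  0.71 ]
Cch [ 0.605 -0.012  0.009] maxz [0.003 0.009 0.022]
   raised 164 [ 0.375 -0.25   0.012] [0.643 0.026 1.409] [ 0.509 -0.112  0.71 ]
Cv [ 0.594 -0.171  0.008] maxz [0.    0.017 0.025]
   raised 422 [ 0.375 -0.25   0.012] [ 0.631 -0.133  1.409] [ 0.503 -0.191  0.711]
Cb [ 0.589 -0.317  0.007] maxz [0.003 0.009 0.021]
   raised 137 [ 0.375 -0.355  0.012] [ 0.627 -0.25   1.409] [ 0.501 -0.302  0.71 ]
bench [ 0.508  0.078 -0.   ] maxz [-0.004  0.001  0.008]
   raised 4 [ 0.375 -0.25   1.409] [ 0.375 -0.25   1.409] [ 0.375 -0.25   1.409]
```

View pics/topc.png

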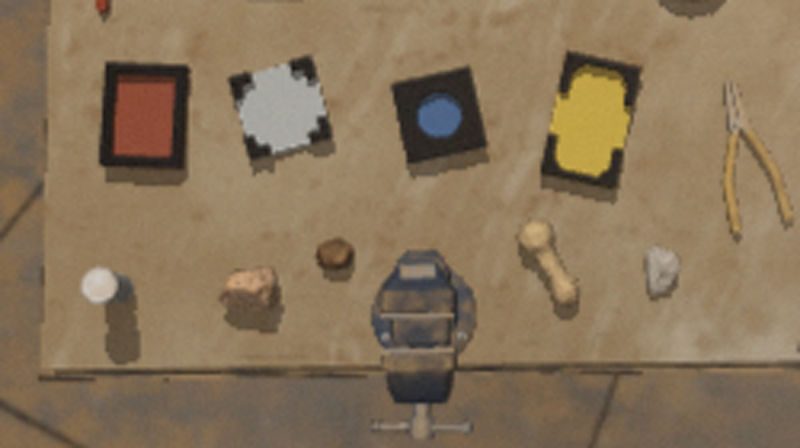

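```bash
cat >> h.py <<'E'
from scipy.spatial.transform import Rotation as R
def tool():
    o=telemetry.get_obs(); q=np.array(o['orientation']); return o,np.array(o['eef_pos']),R.from_quat(q[[1,2,3,0]])
def wrap(a,m=np.pi): return (a+m/2)%m-m/2
def plan(xyz,jaw=None):
    """remaining turn about tool axes (deg), then shift (mm) in axes before / after turn. jaw: heading (deg) of jaw axis"""
    o,p,r=tool(); M=r.as_matrix(); dp=np.array(xyz)-p
    h=np.degrees(np.arctan2(M[1,2],M[0,2]))
    if jaw is None: jaw=h
    jaw=h+wrap(jaw-h,180)
    a=np.radians(jaw); Z=np.array([np.cos(a),np.sin(a),0]);X=np.array([0,0,-1.]);T=np.c_[X,np.cross(Z,X),Z]
    rv=np.degrees((r.inv()*R.from_matrix(T)).as_rotvec())
    print('t',round(o['time_s'],2),'at',p.round(4),'jawhead %.1f'%h,'q',o['qpos'].round(2),'F',o['wrist_force'].round(1),'open',round(o['opening'],4))
    print(' turn',rv.round(1),'shift old axes',(M.T@dp*1e3).round(1),'new axes',(T.T@dp*1e3).round(1), 'q6 est after',round(o['qpos'][5]+np.radians(rv[0]),2))
E
cat > cr.py <<'E'
from h import *
def feat(n,p,c,mask,z,x0=None,amin=30):
    mask=cv2.morphologyEx(mask.astype(np.uint8),cv2.MORPH_OPEN,np.ones((2,2)))
    cs,_=cv2.findContours(mask,cv2.RETR_EXTERNAL,cv2.CHAIN_APPROX_NONE)
    out=[]
    for k in cs:
        if cv2.contourArea(k)<amin: continue
        W=onplane(n,k.reshape(-1,2),z,c)[:,:2]*1e3
        (cx,cy),(w,h),a=cv2.minAreaRect(W.astype(np.float32))
        m=cv2.moments(W.astype(np.float32).reshape(-1,1,2)); 
        if w<h: w,h,a=h,w,a+90
        th=.5*np.degrees(np.arctan2(2*m['mu11'],m['mu20']-m['mu02']))
        out.append((round(m['m10']/m['m00'],1),round(m['m01']/m['m00'],1),'rect',round(cx,1),round(cy,1),round(w,1),round(h,1),'ang',round(wrap(a,180),1),'pca',round(th,1),k.mean(0)[0].round().tolist()))
    return out
def hsv(p): return cv2.cvtColor(p,cv2.COLOR_RGB2HSV).astype(int)
def masks(p):
    H=hsv(p);h,s,v=H[...,0],H[...,1],H[...,2]
    return dict(blue=(h>95)&(h<125)&(s>100)&(v>60),yellow=(h>20)&(h<32)&(s>150)&(v>120),red=((h<8)|(h>172))&(s>130)&(v>70),white=(s<30)&(v>140))
def go(f,n):
    z=np.load('pics/%s.npz'%f);p=z['p'];c=(z['K'],float(z['k']),z['T'])
    for k,m in masks(p).items():
        for r in feat(n,p,c,m,0.008): print(k,r)
E
python3 - <<'E'
from cr import *
o,p,r=tool();print(r.as_matrix().round(3))
K,k,T=cal('wrist');M=r.as_matrix();print('cam in tool',(M.T@(T[:3,3]-p)).round(3),(M.T@T[:3,:3]).round(3))
go('top0','top')
plan([0.5,0.08,0.26],90)
E
```

```text
[[-0.    -0.916  0.401]
 [-0.001  0.401  0.916]
 [-1.     0.    -0.001]]
cam in tool [-0.144  0.076 -0.002] [[ 0.    -0.295  0.956]
 [ 0.    -0.956 -0.295]
 [ 1.     0.    -0.   ]]
blue (593.4, -170.5, 'rect', 594.1, -170.8, 38.2, 32.1, 'ang', 89.4, 'pca', np.float64(-86.8), [288.0, 177.0])
yellow (585.3, -320.0, 'rect', 584.6, -319.9, 97.7, 73.6, 'ang', -12.1, 'pca', np.float64(-13.5), [335.0, 179.0])
red (592.7, 121.5, 'rect', 594.5, 123.6, 71.4, 58.9, 'ang', -2.6, 'pca', np.float64(-31.4), [196.0, 179.0])
red (1015.4, -1262.4, 'rect', 1015.2, -1262.8, 127.5, 14.5, 'ang', -72.5, 'pca', np.float64(-70.6), [621.0, 46.0])
white (73.3, -13.2, 'rect', 32.1, -4.2, 316.4, 231.1, 'ang', 89.3, 'pca', np.float64(84.3), [235.0, 352.0])
white (417.1, -1037.5, 'rect', 416.2, -1035.4, 37.4, 20.4, 'ang', -21.9, 'pca', np.float64(-24.9), [564.0, 231.0])
white (603.9, -12.9, 'rect', 604.5, -12.2, 80.3, 78.0, 'ang', 56.5, 'pca', np.float64(20.7), [239.0, 174.0])
white (760.6, -129.4, 'rect', 762.2, -131.2, 27.1, 21.6, 'ang', 79.7, 'pca', np.float64(59.9), [275.0, 126.0])
white (888.0, -836.2, 'rect', 885.4, -842.6, 129.0, 90.2, 'ang', 56.0, 'pca', np.float64(74.5), [496.0, 85.0])
white (1036.8, -814.2, 'rect', 1036.8, -813.8, 36.3, 13.6, 'ang', 89.3, 'pca', np.float64(-86.8), [484.0, 41.0])
white (1083.7, 370.3, 'rect', 1085.1, 373.1, 45.8, 17.1, 'ang', 89.5, 'pca', np.float64(88.0), [121.0, 31.0])
t 0.2 at [0.2506 0.5724 0.2309] jawhead 66.3 q [ 1.05  0.49  1.56  0.    1.09 -0.11] F [ 1.1  0.1 -0.1] open 0.0857
 turn [-23.7  -0.   -0. ] shift old axes [ -28.9 -426.  -351. ] new axes [ -29.1 -249.4 -492.4] q6 est after -0.52
```

Request:
{"name": "move_arm", "arguments": {
  "increments": "-7.9 0 0 0 -30 -38 85;-7.9 0 0 0 -28 -40 85;-7.9 0 0 -5 -26 -42 85;0 0 0 -5 -22 -43 85;0 0 0 -5 -22 -43 85;0 0 0 -5 -22 -43 85;0 0 0 -5 -22 -43 85;0 0 0 -5 -22 -43 85;0 0 0 0 -22 -43 85;0 0 0 0 -22 -43 85",
  "squeeze": 30
}}

```text
time_s: 1.2
eef_pos: [0.4538, 0.1317, 0.2616]
orientation: [-0.5, 0.5, -0.5, -0.5]
wrist_force: [1.1, 0.3, -0.0]
opening: 0.085
```

```bash
python3 - <<'E'
from cr import *
plan([0.5,0.08,0.26],90)
E
```

```text
t 1.2 at [0.4538 0.1317 0.2616] jawhead 90.0 q [ 0.14  0.24  1.88  0.    1.02 -1.43] F [ 1.1  0.3 -0. ] open 0.085
 turn [0. 0. 0.] shift old axes [  1.6 -46.1 -51.7] new axes [  1.6 -46.2 -51.7] q6 est after -1.43
```

```bash
python3 - <<'E'
from cr import *
grab('wrist','w1')
go('w1','wrist')
E
```

```text
blue (601.9, -172.4, 'rect', 602.2, -172.4, 41.7, 40.4, 'ang', 79.2, 'pca', np.float64(47.2), [95.0, 272.0])
blue (458.6, -191.5, 'rect', 457.3, -190.7, 14.8, 8.1, 'ang', -81.0, 'pca', np.float64(-79.7), [58.0, 167.0])
blue (402.6, -129.8, 'rect', 402.5, -129.6, 46.8, 12.5, 'ang', -1.2, 'pca', np.float64(-1.2), [97.0, 120.0])
red (640.1, 125.9, 'rect', 639.7, 126.9, 32.9, 7.9, 'ang', -89.9, 'pca', np.float64(87.9), [318.0, 298.0])
white (663.4, -65.4, 'rect', 663.9, -66.2, 14.1, 13.1, 'ang', -89.5, 'pca', np.float64(33.9), [180.0, 312.0])
white (662.6, 329.8, 'rect', 663.0, 331.7, 16.6, 13.9, 'ang', -83.6, 'pca', np.float64(-39.1), [464.0, 311.0])
white (600.6, 0.8, 'rect', 601.7, -7.8, 82.8, 72.6, 'ang', 57.6, 'pca', np.float64(46.7), [219.0, 269.0])
white (441.1, 152.3, 'rect', 441.2, 151.6, 39.1, 38.6, 'ang', 46.0, 'pca', np.float64(-4.7), [339.0, 152.0])
white (379.7, -118.6, 'rect', 379.9, -118.5, 12.3, 7.4, 'ang', -80.0, 'pca', np.float64(-73.2), [104.0, 100.0])
white (300.8, -181.4, 'rect', 300.6, -181.5, 9.4, 5.5, 'ang', 8.2, 'pca', np.float64(6.8), [35.0, 25.0])
white (285.2, -178.9, 'rect', 284.8, -179.1, 16.6, 5.3, 'ang', -0.2, 'pca', np.float64(-2.8), [33.0, 8.0])
```

View pics/w1.png

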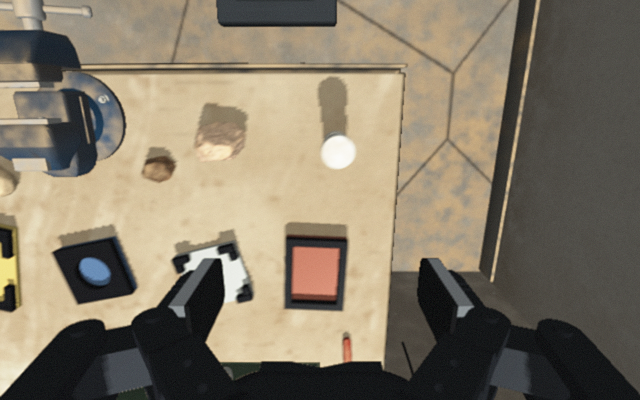

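The wrist view shows vial cap (338,152), rock (221,140), clod (158,167), stone cradle (316,272) and vial cradle (95,270). The left finger partly hides the chalk cradle. Next I measure these objects by depth.

```bash
cat >> cr.py <<'E'
def ld(f):
    z=np.load('pics/%s.npz'%f); return z['p'],z['d'],(z['K'],float(z['k']),z['T'])
def obj(f,n,xy,rad,zlo,zhi,zb=None):
    """points by depth within rad of xy and zlo<z<zhi; rect and PCA"""
    p,d,c=ld(f);P=cloud(n,d,c)
    m=(np.hypot(P[...,0]-xy[0],P[...,1]-xy[1])<rad)&(P[...,2]>zlo)&(P[...,2]<zhi)&(d>0)
    Q=P[m]*1e3
    if len(Q)<10: print('few');return
    (cx,cy),(w,h),a=cv2.minAreaRect(Q[:,:2].astype(np.float32))
    if w<h:w,h,a=h,w,a+90
    C=np.cov(Q[:,:2].T);e,v=np.linalg.eigh(C)
    print(f,len(Q),'mean',Q.mean(0).round(1),'rect',round(cx,1),round(cy,1),round(w,1),round(h,1),'ang',round(wrap(a,180),1),'pca',round(wrap(np.degrees(np.arctan2(v[1,1],v[0,1])),180),1),'z98',np.percentile(Q[:,2],98).round(1))
E
python3 - <<'E'
from cr import *
p,d,c=ld('w1')
for k,uv in dict(cap=(338,152)).items():
    H=hsv(p);m=(H[...,1]<40)&(H[...,2]>140); mm=np.zeros_like(m);mm[125:180,315:362]=m[125:180,315:362]
    print(k,feat('wrist',p,c,mm,0.068))
P=cloud('wrist',d,c);print('bench z',P[200:230,250:290,2].mean(), P[100,280],P[200,380])
for f,n in(('w1','wrist'),('top0','top')):
    print('vialcap');obj(f,n,(.435,.147),.04,.055,.09)
    print('rock');obj(f,n,(.43,.01),.05,.008,.07); obj(f,n,(.43,.01),.05,.022,.07)
    print('clod');obj(f,n,(.46,-.064),.035,.006,.07)
    for nm,xy in dict(Cst=(.6,.124),Cch=(.605,-.01),Cv=(.597,-.171),Cb=(.587,-.319)).items():
        print(nm);obj(f,n,xy,.08,.0135,.03)
E
```

```text
cap [(431.4, 148.9, 'rect', 431.4, 148.9, 34.7, 33.8, 'ang', -62.7, 'pca', np.float64(-38.4), [339.0, 152.0])]
bench z 0.002754634586365396 [0.38096997 0.08320878 0.00139293] [0.50211573 0.20539886 0.00133677]
vialcap
w1 924 mean [428.6 149.1  69.1] rect 429.2 149.1 33.7 33.6 ang -21.8 pca 10.7 z98 70.9
rock
w1 1650 mean [423.1  20.2  35. ] rect 424.1 18.5 56.7 42.0 ang -88.1 pca -83.7 z98 46.6
w1 1495 mean [423.8  19.1  36.7] rect 424.6 18.6 56.7 41.1 ang -88.1 pca -83.5 z98 46.6
clod
w1 673 mean [458.3 -61.1  16. ] rect 460.4 -62.7 34.8 32.6 ang 69.0 pca -78.3 z98 21.9
Cst
w1 1953 mean [597.5 124.5  18.7] rect 599.9 124.5 103.8 80.1 ang -2.7 pca -2.9 z98 20.5
Cch
w1 657 mean [590.9  -2.4  18.4] rect 606.3 -9.9 84.4 83.7 ang 14.9 pca 60.0 z98 20.5
Cv
w1 2807 mean [ 595.2 -165.9   18.8] rect 596.8 -167.2 83.0 81.6 ang -77.9 pca -72.3 z98 20.6
Cb
w1 663 mean [ 595.5 -283.7   18.1] rect 596.2 -287.8 126.4 21.7 ang -15.8 pca -14.1 z98 20.5
vialcap
top0 109 mean [430.9 147.2  68.7] rect 431.6 147.5 33.0 31.8 ang 2.5 pca 61.9 z98 74.3
rock
top0 231 mean [426.6  12.1  33.7] rect 429.2 12.0 79.3 77.2 ang 47.6 pca -69.9 z98 47.9
top0 199 mean [427.3  12.4  36.9] rect 425.9 17.7 58.9 41.2 ang -84.3 pca -75.3 z98 48.1
clod
top0 108 mean [460.3 -64.6  15.6] rect 454.9 -58.5 64.5 50.5 ang 58.6 pca 82.0 z98 25.0
Cst
top0 384 mean [600.9 124.   18.8] rect 601.4 123.8 103.1 81.8 ang -3.3 pca -2.6 z98 26.1
Cch
top0 181 mean [607.7 -12.   18.1] rect 607.8 -10.8 84.3 84.1 ang -75.0 pca -73.4 z98 24.7
Cv
top0 478 mean [ 598.4 -167.8   19.3] rect 598.8 -167.8 81.9 79.8 ang 12.0 pca 4.4 z98 25.6
Cb
top0 320 mean [ 591.7 -317.7   18.5] rect 592.0 -317.7 125.2 75.9 ang -12.9 pca -12.9 z98 24.8
```

Request:
{"name": "move_arm", "arguments": {
  "increments": "0 0 0 0 23 17 85;0 0 0 40 0 0 85;0 0 0 45 0 0 85;0 0 0 45 0 0 85;0 0 0 45 0 0 85;0 0 0 30 0 0 60;0 0 0 20 0 0 50;0 0 0 12 0 0 45;0 0 0 3 0 0 42;0 0 0 0 0 0 38",
  "squeeze": 30
}}

```text
time_s: 2.25
eef_pos: [0.4302, 0.1506, 0.0212]
orientation: [0.5, -0.5, 0.5, 0.5]
wrist_force: [0.1, -0.5, -0.8]
opening: 0.0378
```

```bash
python3 - <<'E'
from cr import *
plan([0.431,0.149,0.022],90)
E
```

```text
t 2.25 at [0.4302 0.1506 0.0212] jawhead 90.0 q [ 0.19  0.62  2.15  0.    0.38 -1.38] F [ 0.1 -0.5 -0.8] open 0.0378
 turn [ 0. -0. -0.] shift old axes [-0.8 -0.8 -1.6] new axes [-0.8 -0.8 -1.6] q6 est after -1.38
```

Request:
{"name": "move_arm", "arguments": {
  "increments": "0 0 0 0 -1 -1.5 36;0 0 0 0 0 0 24;0 0 0 0 0 0 24;0 0 0 0 0 0 24;0 0 0 0 0 0 24;0 0 0 -10 0 0 24;0 0 0 -25 0 0 24;0 0 0 -40 0 0 24;0 0 0 -40 0 0 24;0 0 0 -40 0 0 24",
  "squeeze": 30
}}

```text
time_s: 3.25
eef_pos: [0.4307, 0.149, 0.1786]
orientation: [0.5, -0.5, 0.5, 0.5]
wrist_force: [1.2, -0.6, 0.1]
opening: 0.0321
```

```bash
python3 - <<'E'
from cr import *
plan([0.598,-0.1675,0.032],90)
grab('wrist','w2')
E
```

```text
t 3.25 at [0.4307 0.149  0.1786] jawhead 90.0 q [ 0.19  0.33  2.02  0.    0.79 -1.38] F [ 1.2 -0.6  0.1] open 0.0321
 turn [0. 0. 0.] shift old axes [ 146.6 -167.  -316.7] new axes [ 146.6 -167.3 -316.5] q6 est after -1.38
```

View pics/w2.png

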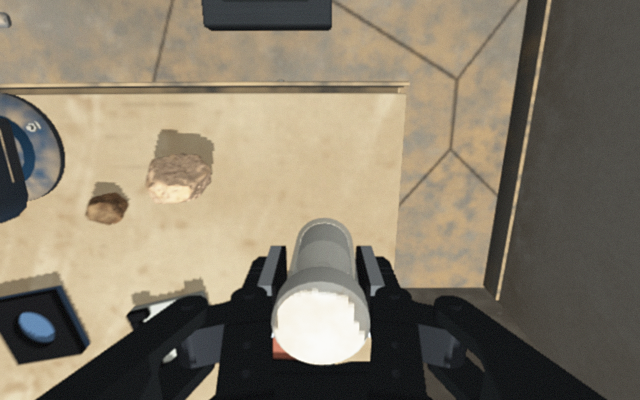

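The vial is held upright between the pads, with the cap at (320,320). I move it over its cradle.

Request:
{"name": "move_arm", "arguments": {
  "increments": "0 0 0 0 -10 -19 24;0 0 0 0 -18 -34 24;0 0 0 0 -20 -38 24;0 0 0 0 -21 -40 24;0 0 0 0 -21 -40 24;0 0 0 0 -21 -40 24;0 0 0 0 -20 -38 24;0 0 0 0 -18 -34 24;0 0 0 0 -11 -21 24;0 0 0 0 -7 -12.5 24"
}}

```text
time_s: 4.3
eef_pos: [0.5988, -0.1689, 0.1766]
orientation: [0.5, -0.5, 0.5, 0.5]
wrist_force: [-1.4, 0.6, 0.5]
opening: 0.0319
```

Request:
{"name": "move_arm", "arguments": {
  "increments": "0 0 0 25 0 0 24;0 0 0 40 0 0 24;0 0 0 35 0 0 24;0 0 0 20 0 0 24;0 0 0 10 0 0 24;0 0 0 6 0 0 24;0 0 0 4 0 0 24;0 0 0 2 0 0 24;0 0 0 0 0 0 24;0 0 0 0 0 0 24"
}}

```text
time_s: 5.3
eef_pos: [0.5988, -0.1674, 0.035]
orientation: [-0.5, 0.5, -0.5, -0.5]
wrist_force: [-0.4, 0.6, -0.5]
opening: 0.0322
```

```bash
python3 - <<'E'
from cr import *
plan([0.598,-0.1675,0.030],90)
grab('wrist','w3')
E
```

```text
t 5.3 at [ 0.5988 -0.1674  0.035 ] jawhead 90.0 q [-0.38  0.73  1.73  0.    0.69 -1.95] F [-0.4  0.6 -0.5] open 0.0322
 turn [ 0.  -0.   0.1] shift old axes [ 4.9  0.8 -0.1] new axes [ 5.   0.8 -0.1] q6 est after -1.95
```

View pics/w3.png

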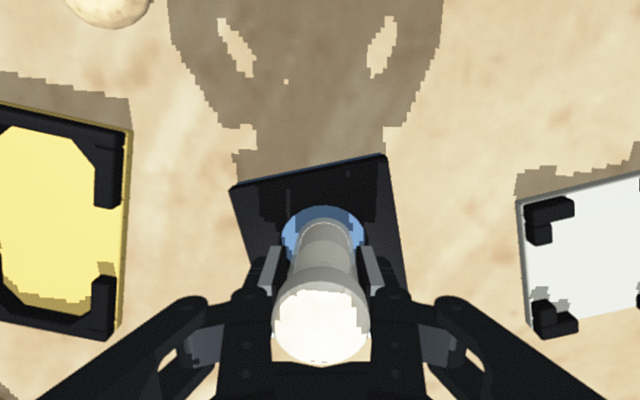

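The vial's foot is inside the blue hole (325,230), roughly centred. I lower the last few millimetres, then release.

Request:
{"name": "move_arm", "arguments": {
  "increments": "0 0 0 3 0 0 24;0 0 0 1.5 0 0 24;0 0 0 1 0 0 24;0 0 0 0.5 0 0 24;0 0 0 0 0 0 24;0 0 0 0 0 0 36;0 0 0 0 0 0 45;0 0 0 0 0 0 55;0 0 0 0 0 0 65;0 0 0 0 0 0 80"
}}

```text
time_s: 6.35
eef_pos: [0.5984, -0.1673, 0.0281]
orientation: [0.5, -0.5, 0.5, 0.5]
wrist_force: [0.5, 0.7, -0.5]
opening: 0.0777
```

Request:
{"name": "move_arm", "arguments": {
  "increments": "0 0 0 -20 0 0 85;0 0 0 -40 0 0 85;0 0 0 -45 0 0 85;0 0 0 -45 0 0 85;0 0 0 -40 0 0 85;0 0 0 -30 0 0 85;0 0 0 0 35 0 85;0 0 0 0 40 0 85;0 0 0 0 35 0 85;0 0 0 0 0 0 85"
}}

```text
time_s: 7.35
eef_pos: [0.4853, -0.167, 0.2486]
orientation: [0.5, -0.5, 0.5, 0.5]
wrist_force: [0.4, -0.7, -0.2]
opening: 0.085
```

```bash
python3 - <<'E'
from cr import *
plan([0.44,0.02,0.25],0)
grab('wrist','w4')
p,d,c=ld('w4');P=cloud('wrist',d,c)
print('vialcap');obj('w4','wrist',(.598,-.1675),.04,.06,.1)
for nm,xy in dict(Cv=(.597,-.171),Cb=(.592,-.318)).items():
        print(nm);obj('w4','wrist',xy,.08,.0135,.03)
E
```

```text
t 7.35 at [ 0.4853 -0.167   0.2486] jawhead 90.0 q [-0.46  0.31  1.81 -0.    1.02 -2.03] F [ 0.4 -0.7 -0.2] open 0.085
 turn [90.  -0.  -0.1] shift old axes [ -1.2  45.3 187. ] new axes [ -1.4 187.  -45.3] q6 est after -0.46
vialcap
w4 850 mean [ 593.4 -166.9   76.2] rect 595.7 -167.2 33.8 33.4 ang -1.1 pca -1.9 z98 78.8
Cv
w4 2658 mean [ 588.5 -168.    19. ] rect 597.2 -167.8 81.6 80.3 ang 12.3 pca 87.1 z98 23.2
Cb
w4 1349 mean [ 561.5 -314.8   18.5] rect 589.1 -317.2 123.4 76.1 ang -13.2 pca -34.5 z98 20.5
```

View pics/w4.png

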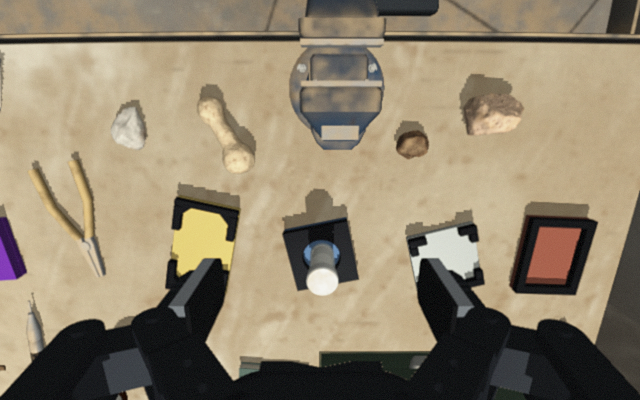

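The vial stands in its cradle, with its cap top at about 76 mm and offset about 2 mm. Bone (225,135), chalk (128,127) and rock (492,115) are all in view. I measure them now.

```bash
python3 - <<'E'
from cr import *
for f,n in(('w4','wrist'),('top0','top')):
    print('rock');obj(f,n,(.425,.019),.042,.008,.07);obj(f,n,(.425,.019),.042,.025,.07)
    print('bone');obj(f,n,(.448,-.273),.06,.008,.07)
    for z in (.01,.015): obj(f,n,(.448,-.273),.06,z,.07)
    print('chalk');obj(f,n,(.438,-.382),.045,.008,.07);obj(f,n,(.438,-.382),.045,.012,.07)
p,d,c=ld('w4');P=cloud('wrist',d,c)
# axis profile of bone
m=(np.hypot(P[...,0]-.448,P[...,1]+.273)<.06)&(P[...,2]>.008);Q=P[m]
q=Q[:,:2]-Q[:,:2].mean(0);e,v=np.linalg.eigh(q.T@q);ax=v[:,1];s=q@ax;t=q@v[:,0]
print(ax,Q[:,:2].mean(0))
for a in np.arange(-.05,.05,.01):
    k=(s>=a)&(s<a+.01)
    if k.sum()>3: print(round(a+.005,3),(t[k].min()*1e3).round(1),(t[k].max()*1e3).round(1),(Q[k,2].max()*1e3).round(1))
crop=cv2.resize(p[60:190,80:280][:,:,::-1],None,fx=4,fy=4);cv2.imwrite('pics/c4.png',crop)
crop=cv2.resize(p[70:150,420:560][:,:,::-1],None,fx=5,fy=5);cv2.imwrite('pics/c4b.png',crop)
E
```

```text
rock
w4 2034 mean [424.6  10.   34.4] rect 424.4 16.5 57.3 41.7 ang -84.5 pca -73.3 z98 46.5
w4 1701 mean [426.3  10.7  37.2] rect 427.7 15.9 55.6 39.5 ang 87.1 pca -78.0 z98 46.6
bone
w4 1934 mean [ 449.6 -272.    22.6] rect 449.2 -275.4 92.1 34.9 ang 28.5 pca 27.9 z98 30.5
w4 1924 mean [ 449.7 -272.    22.7] rect 449.2 -275.4 92.1 34.9 ang 28.5 pca 28.0 z98 30.5
w4 1832 mean [ 450.5 -272.    23.2] rect 448.8 -274.7 92.0 34.8 ang 26.8 pca 28.3 z98 30.5
chalk
w4 1047 mean [ 441.4 -381.5   16.5] rect 442.7 -385.4 46.4 33.7 ang 8.3 pca -0.2 z98 23.9
w4 902 mean [ 441.7 -382.7   17.5] rect 441.5 -386.1 43.4 32.4 ang 5.2 pca 0.2 z98 23.9
rock
top0 226 mean [426.5  12.8  34.3] rect 426.3 17.6 62.2 60.0 ang 16.6 pca -70.8 z98 47.9
top0 188 mean [428.   12.4  37.7] rect 426.0 17.2 57.5 41.2 ang -84.3 pca -75.6 z98 48.3
bone
top0 243 mean [ 453.4 -273.7   22.7] rect 457.8 -280.6 96.5 88.3 ang 7.0 pca 28.1 z98 33.2
top0 236 mean [ 453.1 -273.9   23.1] rect 453.2 -279.5 91.0 40.6 ang 30.4 pca 27.9 z98 33.2
top0 220 mean [ 454.3 -273.5   23.8] rect 450.1 -274.0 90.6 33.4 ang 24.6 pca 28.5 z98 33.2
chalk
top0 126 mean [ 443.3 -383.9   17.3] rect 438.5 -389.7 85.1 37.7 ang 2.6 pca -4.3 z98 28.0
top0 102 mean [ 444.3 -384.8   19. ] rect 445.2 -386.6 39.8 31.9 ang 10.6 pca -4.9 z98 28.4
[0.62519592 0.78046785] [ 0.47005169 -0.23881183]
-0.045 -16.1 7.1 25.7
-0.035 -25.1 3.8 26.2
-0.025 -33.4 -0.0 31.4
-0.015 -34.9 0.4 32.3
-0.005 -34.2 -1.1 332.7
0.005 -24.1 7.8 337.6
0.015 -17.9 14.1 336.3
```

View pics/c4.png

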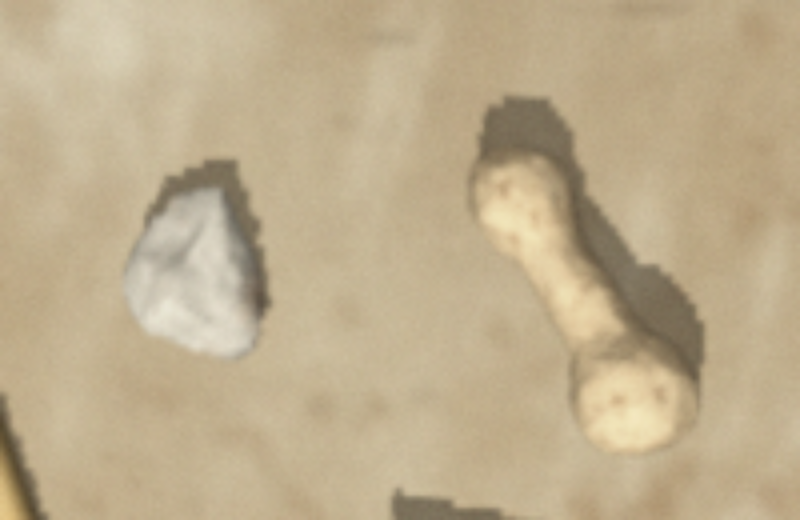

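View pics/c4b.png

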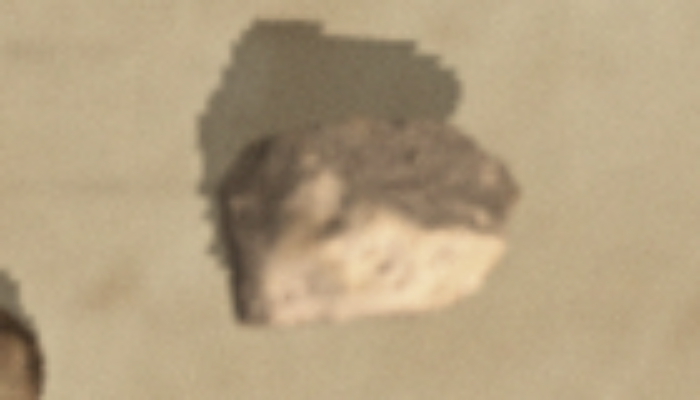

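Rock: centre about (0.4255, 0.0175), long axis about 95°, so the jaw heading is 5°. I go there next.

Request:
{"name": "move_arm", "arguments": {
  "increments": "0 0 0 0 12 37 85;0 0 0 0 12 37 85;0 0 0 0 12 37 85;0 0 0 0 12 37 85;0 0 0 0 12 37 85;8.5 0 0 0 0 0 85;8.5 0 0 0 0 0 85;8.5 0 0 0 0 0 85;8.5 0 0 0 0 0 85;8.5 0 0 0 0 0 85"
}}

```text
time_s: 8.4
eef_pos: [0.4294, 0.0178, 0.2483]
orientation: [0.648, -0.283, 0.648, 0.283]
wrist_force: [0.3, -0.7, 1.2]
opening: 0.0849
```

Request:
{"name": "move_arm", "arguments": {
  "increments": "8.5 0 0 0 0 0 85;8.5 0 0 0 0 0 85;8.5 0 0 0 0 0 85;8.5 0 0 0 0 0 85;8.5 0 0 0 0 0 85;0 0 0 30 0 0 85;0 0 0 40 0 0 85;0 0 0 30 0 0 85;0 0 0 0 0 0 85;0 0 0 0 0 0 85"
}}

```text
time_s: 9.4
eef_pos: [0.4292, 0.0176, 0.1486]
orientation: [0.706, -0.031, 0.707, 0.031]
wrist_force: [0.3, -0.3, 0.3]
opening: 0.085
```

```bash
python3 - <<'E'
from cr import *
plan([0.4255,0.0175,0.014],5)
grab('wrist','w5')
print('rock');obj('w5','wrist',(.425,.019),.042,.008,.07);obj('w5','wrist',(.425,.019),.042,.025,.07)
E
```

```text
t 9.4 at [0.4292 0.0176 0.1486] jawhead 5.1 q [-0.11  0.34  2.11  0.    0.69 -0.2 ] F [ 0.3 -0.3  0.3] open 0.085
 turn [ 0.1 -0.  -0. ] shift old axes [134.6   0.2  -3.6] new axes [134.6   0.2  -3.7] q6 est after -0.2
rock
w5 2925 mean [424.7  20.5  35.6] rect 424.7 18.3 58.6 43.2 ang -88.1 pca -79.1 z98 46.6
w5 2486 mean [426.1  19.   38.1] rect 428.5 18.0 56.7 40.2 ang 85.7 pca -80.9 z98 46.7
```

View pics/w5.png

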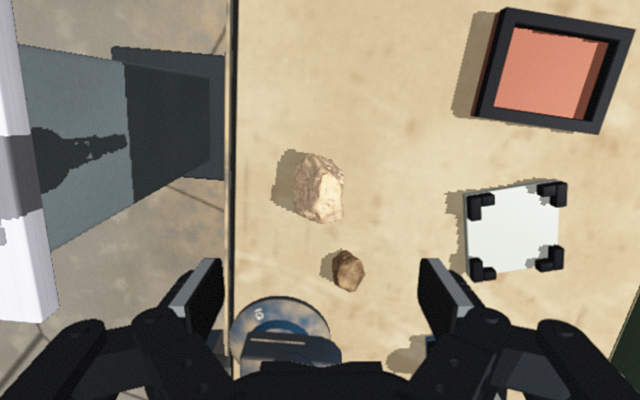

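The rock (322,188) lies between the finger planes, and the clod (348,270) is clear of both fingers. I descend.

Request:
{"name": "move_arm", "arguments": {
  "increments": "0 0 0 20 0 -4 85;0 0 0 30 0 0 85;0 0 0 30 0 0 80;0 0 0 25 0 0 75;0 0 0 15 0 0 70;0 0 0 10 0 0 65;0 0 0 4.5 0 0 60;0 0 0 0 0 0 55;0 0 0 0 0 0 50;0 0 0 0 0 0 40",
  "squeeze": 50
}}

```text
time_s: 10.45
eef_pos: [0.4253, 0.0172, 0.0149]
orientation: [0.707, -0.031, 0.705, 0.031]
wrist_force: [-1.3, 2.3, 18.5]
opening: 0.0411
```

Request:
{"name": "move_arm", "arguments": {
  "increments": "0 0 0 0 0 0 35;0 0 0 0 0 0 35;0 0 0 0 0 0 35;0 0 0 -8 0 0 35;0 0 0 -12 0 0 35;0 0 0 -20 0 0 35;0 0 0 -20 0 0 35;0 0 0 -20 0 0 35;0 0 0 -10 0 0 35;0 0 0 0 0 0 35",
  "squeeze": 50
}}

```text
time_s: 11.45
eef_pos: [0.4248, 0.0172, 0.105]
orientation: [0.707, -0.031, 0.705, 0.031]
wrist_force: [0.3, 0.6, -2.1]
opening: 0.041
```

```bash
python3 - <<'E'
from cr import *
plan([0.6,0.124,0.022],87)
grab('wrist','w6')
E
```

```text
t 11.45 at [0.4248 0.0172 0.105 ] jawhead 5.0 q [-0.12  0.42  2.17  0.    0.55 -0.2 ] F [ 0.3  0.6 -2.1] open 0.041
 turn [-82.    0.1   0.1] shift old axes [ 83.5  91.  183.7] new axes [  83.  -169.4  115.8] q6 est after -1.63
```

View pics/w6.png

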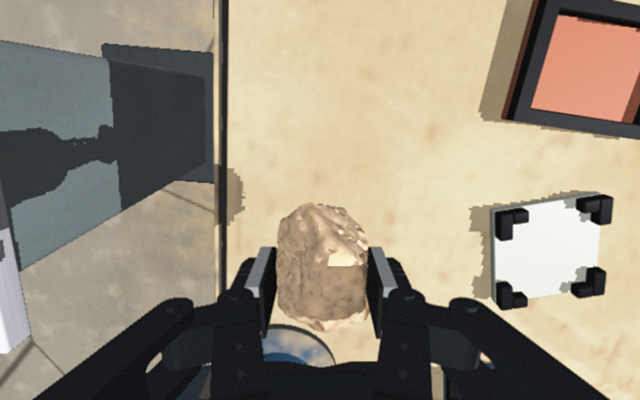

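The rock is held centrally between the pads (320,265), opening 41 mm. I turn it to the cradle's heading and carry it over.

Request:
{"name": "move_arm", "arguments": {
  "increments": "-4 0 0 0 0 0 35;-8 0 0 0 0 0 35;-8.5 0 0 0 0 0 35;-8.5 0 0 0 0 0 35;-8.5 0 0 0 0 0 35;-8.5 0 0 0 0 0 35;-8.5 0 0 0 0 0 35;-8.5 0 0 0 0 0 35;-8.5 0 0 0 0 0 35;-8 0 0 0 0 0 35"
}}

```text
time_s: 12.5
eef_pos: [0.4239, 0.0172, 0.1028]
orientation: [0.521, -0.477, 0.522, 0.478]
wrist_force: [0.2, -0.4, -1.5]
opening: 0.0408
```

Request:
{"name": "move_arm", "arguments": {
  "increments": "-2.5 0 0 0 -10 7 35;0 0 0 0 -18 12 35;0 0 0 0 -24 17 35;0 0 0 0 -27 19 35;0 0 0 0 -28 20 35;0 0 0 0 -25 17 35;0 0 0 0 -20 13 35;0 0 0 0 -13 8 35;0 0 0 0 -4 3 35;0 0 0 0 0 0 35"
}}

```text
time_s: 13.5
eef_pos: [0.5994, 0.1244, 0.1029]
orientation: [0.513, -0.486, 0.513, 0.487]
wrist_force: [-0.0, -0.8, -4.2]
opening: 0.0409
```

```bash
python3 - <<'E'
from cr import *
plan([0.6,0.124,0.023],87)
grab('wrist','w7')
E
```

```text
t 13.5 at [0.5994 0.1244 0.1029] jawhead 87.0 q [ 0.1   0.62  1.71  0.    0.81 -1.42] F [-0.  -0.8 -4.2] open 0.0409
 turn [-0.  -0.  -0.1] shift old axes [79.9 -0.7 -0.3] new axes [79.9 -0.6 -0.3] q6 est after -1.42
```

View pics/w7.png

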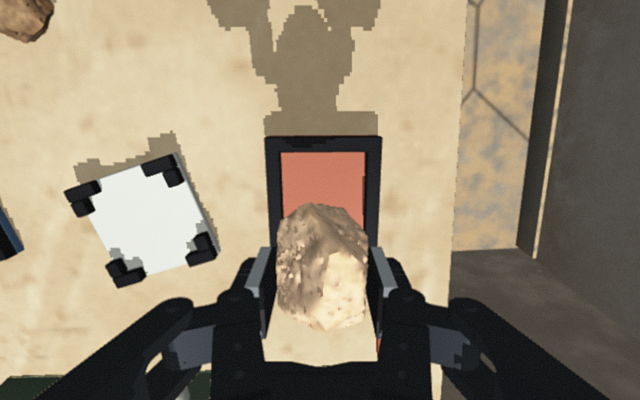

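The rock lies along the brick-red recess and is centred across it. I lower it.

Request:
{"name": "move_arm", "arguments": {
  "increments": "0 0 0 12 -0.5 0 35;0 0 0 20 0 0 35;0 0 0 18 0 0 35;0 0 0 12 0 0 35;0 0 0 7 0 0 35;0 0 0 4 0 0 35;0 0 0 2.5 0 0 35;0 0 0 2 0 0 35;0 0 0 1 0 0 35;0 0 0 0 0 0 35"
}}

```text
time_s: 14.55
eef_pos: [0.6, 0.1239, 0.0255]
orientation: [0.513, -0.487, 0.513, 0.487]
wrist_force: [-0.6, 0.3, -2.2]
opening: 0.0411
```

```bash
python3 - <<'E'
from cr import *
plan([0.6,0.124,0.023],87)
grab('wrist','w8')
E
```

```text
t 14.55 at [0.6    0.1239 0.0255] jawhead 87.0 q [ 0.1   0.73  1.75  0.    0.66 -1.42] F [-0.6  0.3 -2.2] open 0.0411
 turn [0. 0. 0.] shift old axes [2.5 0.  0.1] new axes [2.5 0.  0.1] q6 est after -1.42
```

View pics/w8.png

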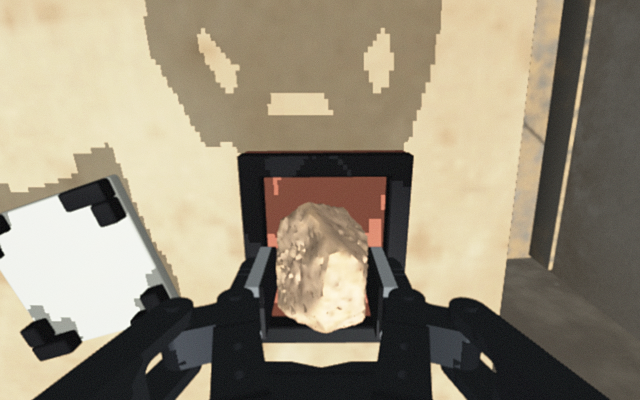

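Request:
{"name": "move_arm", "arguments": {
  "increments": "0 0 0 1 0 0 35;0 0 0 1 0 0 35;0 0 0 0.5 0 0 35;0 0 0 0.5 0 0 35;0 0 0 0 0 0 35;0 0 0 0 0 0 44;0 0 0 0 0 0 50;0 0 0 0 0 0 58;0 0 0 0 0 0 68;0 0 0 0 0 0 80"
}}

```text
time_s: 15.6
eef_pos: [0.5999, 0.1239, 0.0222]
orientation: [0.513, -0.487, 0.513, 0.487]
wrist_force: [0.0, -0.4, 0.2]
opening: 0.0794
```

Request:
{"name": "move_arm", "arguments": {
  "increments": "0 0 0 -15 0 0 85;0 0 0 -30 0 0 85;0 0 0 -45 0 0 85;0 0 0 -45 0 0 85;0 0 0 -45 0 0 85;0 0 0 -30 0 0 85;0 0 0 -10 30 0 85;0 0 0 0 40 0 85;0 0 0 0 30 0 85;0 0 0 0 0 0 85"
}}

```text
time_s: 16.6
eef_pos: [0.4969, 0.1292, 0.2439]
orientation: [0.513, -0.487, 0.512, 0.487]
wrist_force: [0.7, 0.6, -0.0]
opening: 0.0849
```

```bash
python3 - <<'E'
from cr import *
plan([0.449,-0.2745,0.2],-62)
grab('wrist','w9')
obj('w9','wrist',(.6,.124),.037,.024,.07)
obj('w9','wrist',(.6,.124),.08,.0135,.022)
E
```

```text
t 16.6 at [0.4969 0.1292 0.2439] jawhead 87.1 q [ 0.13  0.32  1.81  0.    1.01 -1.39] F [ 0.7  0.6 -0. ] open 0.0849
 turn [-30.9   0.    0. ] shift old axes [  43.8   27.3 -405.6] new axes [  43.9  231.8 -334. ] q6 est after -1.93
w9 1449 mean [591.7 122.8  42.9] rect 594.1 122.2 55.8 42.7 ang -2.1 pca -2.7 z98 54.5
w9 2259 mean [596.7 124.7  18.7] rect 599.8 124.6 103.6 80.2 ang -2.5 pca -3.5 z98 20.6
```

View pics/w9.png

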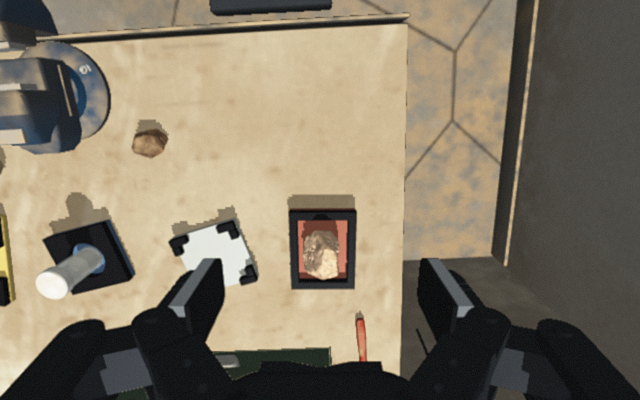

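The rock's top is at 54.5 mm, so it is seated, about 4–6 mm off centre. Next the bone.

Request:
{"name": "move_arm", "arguments": {
  "increments": "0 0 0 0 3 -41 85;0 0 0 0 3 -46 85;0 0 0 0 3 -46 85;0 0 0 0 3 -46 85;0 0 0 0 3 -46 85;0 0 0 0 3 -46 85;0 0 0 0 3 -46 85;0 0 0 0 3 -46 85;0 0 0 0 3 -42 85;8.5 0 0 0 0 0 85"
}}

```text
time_s: 17.65
eef_pos: [0.4522, -0.2792, 0.2425]
orientation: [0.548, -0.447, 0.548, 0.446]
wrist_force: [0.2, 1.7, 0.1]
opening: 0.0852
```

Request:
{"name": "move_arm", "arguments": {
  "increments": "8.5 0 0 0 0 0 85;8.5 0 0 0 0 0 85;8.5 0 0 0 0 0 85;8.5 0 0 0 0 0 85;8.5 0 0 0 0 0 85;8.5 0 0 0 0 0 85;8.5 0 0 0 0 0 85;8.5 0 0 0 0 0 85;8.5 0 0 0 0 0 85;8.5 0 0 0 0 0 85"
}}

```text
time_s: 18.65
eef_pos: [0.4529, -0.2749, 0.2427]
orientation: [0.706, 0.042, 0.706, -0.042]
wrist_force: [0.1, -0.5, -0.3]
opening: 0.085
```

Request:
{"name": "move_arm", "arguments": {
  "increments": "8.5 0 0 0 0 0 85;8.5 0 0 0 0 0 85;8.5 0 0 0 0 0 85;8.5 0 0 0 0 0 85;8.5 0 0 0 0 0 85;8.5 0 0 0 0 0 85;4.6 0 0 0 0 0 85;0 0 0 20 0 0 85;0 0 0 20 0 0 85;0 0 0 0 0 0 85"
}}

```text
time_s: 19.65
eef_pos: [0.452, -0.2742, 0.2007]
orientation: [0.605, 0.365, 0.607, -0.364]
wrist_force: [-0.2, -0.2, 1.0]
opening: 0.0849
```

```bash
python3 - <<'E'
from cr import *
plan([0.449,-0.2745,0.004],-62)
grab('wrist','w10')
for z in(.008,.015): obj('w10','wrist',(.449,-.2745),.055,z,.045)
obj('w10','wrist',(.442,-.386),.042,.008,.045)
E
```

```text
t 19.65 at [ 0.452  -0.2742  0.2007] jawhead -62.1 q [-0.67  0.39  1.83  0.    0.92  0.41] F [-0.2 -0.2  1. ] open 0.0849
 turn [-0.1 -0.2  0.1] shift old axes [196.7  -2.6  -0.6] new axes [196.7  -2.8  -1.2] q6 est after 0.41
w10 2245 mean [ 454.9 -272.    23.3] rect 449.5 -275.0 92.1 35.0 ang 28.5 pca 27.9 z98 30.5
w10 2199 mean [ 455.3 -271.8   23.5] rect 450.0 -274.7 91.1 35.0 ang 28.5 pca 27.9 z98 30.5
w10 1081 mean [ 443.8 -382.    16.7] rect 442.3 -385.7 47.3 33.1 ang 6.4 pca -2.3 z98 24.0
```

View pics/w10.png

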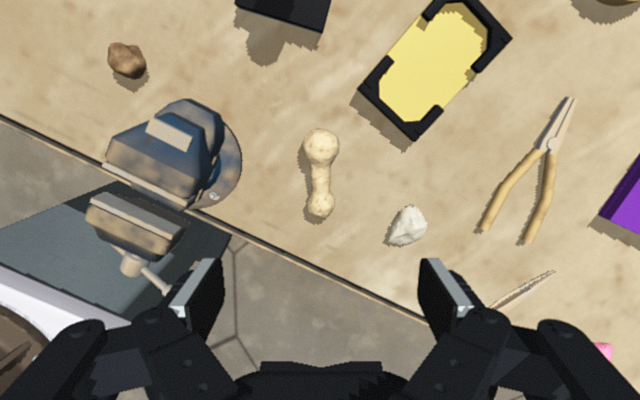

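The bone is upright in the image at (320,175), aligned with the jaws, and the vice is clear. I descend.

Request:
{"name": "move_arm", "arguments": {
  "increments": "0 0 0 30 -2.5 -1 80;0 0 0 40 0 0 70;0 0 0 40 0 0 60;0 0 0 35 0 0 60;0 0 0 20 0 0 60;0 0 0 15 0 0 60;0 0 0 8 0 0 60;0 0 0 5 0 0 60;0 0 0 3 0 0 60;0 0 0 0 0 0 60",
  "squeeze": 40
}}

```text
time_s: 20.7
eef_pos: [0.4498, -0.2746, 0.0067]
orientation: [0.606, 0.364, 0.606, -0.364]
wrist_force: [0.0, 0.0, -0.2]
opening: 0.0602
```

```bash
python3 - <<'E'
from cr import *
plan([0.4495,-0.2748,0.004],-62)
grab('wrist','w11')
E
```

```text
t 20.7 at [ 0.4498 -0.2746  0.0067] jawhead -62.1 q [-0.67  0.69  1.98  0.    0.47  0.41] F [ 0.   0.  -0.2] open 0.0602
 turn [-0.1  0.  -0. ] shift old axes [ 2.7 -0.4  0. ] new axes [ 2.7 -0.4  0. ] q6 est after 0.41
```

View pics/w11.png

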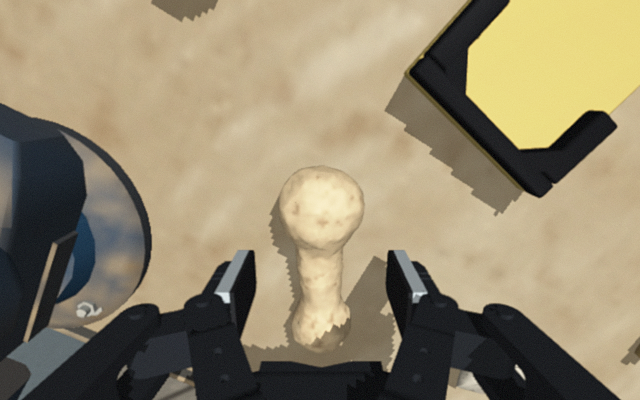

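Request:
{"name": "move_arm", "arguments": {
  "increments": "0 0 0 2.5 0 0 50;0 0 0 0 0 0 40;0 0 0 0 0 0 30;0 0 0 0 0 0 22;0 0 0 0 0 0 22;0 0 0 0 0 0 22;0 0 0 -5 0 0 22;0 0 0 -12 0 0 22;0 0 0 -20 0 0 22;0 0 0 0 0 0 22"
}}

```text
time_s: 21.75
eef_pos: [0.4504, -0.275, 0.0434]
orientation: [0.607, 0.364, 0.605, -0.365]
wrist_force: [-0.1, 0.6, -0.5]
opening: 0.0221
```

```bash
python3 - <<'E'
from cr import *
plan([0.592,-0.318,0.1],-103)
grab('wrist','w12')
E
```

```text
t 21.75 at [ 0.4504 -0.275   0.0434] jawhead -62.1 q [-0.67  0.63  1.96  0.    0.55  0.41] F [-0.1  0.6 -0.5] open 0.0221
 turn [40.9  0.2 -0.2] shift old axes [-56.1 105.  104.5] new axes [-56.6 147.6  10.1] q6 est after 1.12
```

View pics/w12.png

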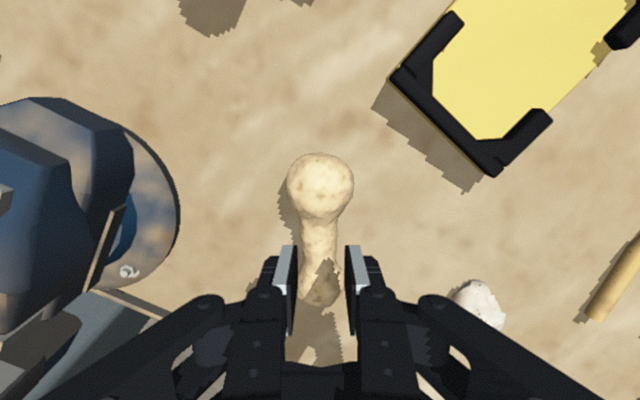

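The jaws only reached their commanded 22 mm and did not grip, because the shaft is narrower there. The bone still lies on the bench, so I re-measure and retry.

```bash
python3 - <<'E'
from cr import *
p,d,c=ld('w12');P=cloud('wrist',d,c)
ax=np.array([np.cos(np.radians(28)),np.sin(np.radians(28))]);nn=np.array([-ax[1],ax[0]])
for f in('w10','w11','w12'):
    p,d,c=ld(f);P=cloud('wrist',d,c)
    q=P[...,:2]-np.array([.4495,-.2748]);s=q@ax;t=q@nn
    print(f)
    for a in np.arange(-45,50,10):
        k=(s*1e3>=a)&(s*1e3<a+10)&(abs(t)<.026)&(P[...,2]>.008)&(P[...,2]<.034)
        if k.sum()>3: print(a+5,(t[k].min()*1e3).round(1),(t[k].max()*1e3).round(1),(P[k][:,2].max()*1e3).round(1),k.sum())
E
```

```text
w10
-40 -13.3 13.7 25.2 144
-30 -14.4 14.9 26.1 268
-20 -13.3 11.6 24.9 221
-10 -9.0 10.3 25.1 176
0 -10.0 10.2 24.7 193
10 -11.7 11.8 27.5 201
20 -17.5 16.8 31.5 303
30 -17.4 17.6 31.9 387
40 -16.5 15.6 30.7 336
50 -4.8 5.9 19.3 14
w11
-40 -12.3 14.2 24.6 330
-30 -14.5 14.9 26.2 1168
-20 -13.8 12.0 24.2 1038
-10 -9.7 9.7 24.8 737
0 -9.9 10.9 25.3 914
10 -10.4 11.0 28.3 786
20 -17.8 17.1 32.0 1320
30 -18.3 17.4 32.0 2134
40 -17.2 16.6 30.1 2137
50 -4.9 7.0 22.4 113
w12
-40 -13.5 12.9 25.1 296
-30 -14.1 12.8 26.2 772
-20 -13.4 11.8 24.0 700
-10 -9.8 10.0 24.9 520
0 -10.1 11.0 25.2 616
10 -11.4 11.4 28.2 569
20 -17.5 17.4 31.9 928
30 -18.0 17.7 31.6 1361
40 -17.0 16.4 30.3 1280
50 -4.8 6.5 20.3 60
```

Request:
{"name": "move_arm", "arguments": {
  "increments": "0 0 0 0 0 0 45;0 0 0 0 0 0 50;0 0 0 18 0 0 50;0 0 0 13 0 0 50;0 0 0 6 0 0 50;0 0 0 1.5 0 0 45;0 0 0 0 0 0 30;0 0 0 0 0 0 15;0 0 0 0 0 0 10;0 0 0 0 0 0 10"
}}

```text
time_s: 22.8
eef_pos: [0.4497, -0.2744, 0.0026]
orientation: [0.606, 0.365, 0.606, -0.364]
wrist_force: [0.4, 0.1, 1.0]
opening: 0.0197
```

Request:
{"name": "move_arm", "arguments": {
  "increments": "0 0 0 0 0 0 10;0 0 0 -5 0 0 10;0 0 0 -10 0 0 10;0 0 0 -18 0 0 10;0 0 0 -22 0 0 10;0 0 0 -22 0 0 10;0 0 0 -18 0 0 10;0 0 0 -10 0 0 10;0 0 0 0 0 0 10;0 0 0 0 0 0 10"
}}

```text
time_s: 23.8
eef_pos: [0.4493, -0.2742, 0.107]
orientation: [0.606, 0.365, 0.606, -0.364]
wrist_force: [0.8, -0.3, -1.0]
opening: 0.0195
```

```bash
python3 - <<'E'
from cr import *
plan([0.592,-0.318,0.1],-103)
grab('wrist','w13')
E
```

```text
t 23.8 at [ 0.4493 -0.2742  0.107 ] jawhead -62.1 q [-0.67  0.52  1.93  0.    0.7   0.41] F [ 0.8 -0.3 -1. ] open 0.0195
 turn [40.9 -0.   0. ] shift old axes [  7.  105.5 105.6] new axes [  7.  148.9  10.6] q6 est after 1.12
```

View pics/w13.png

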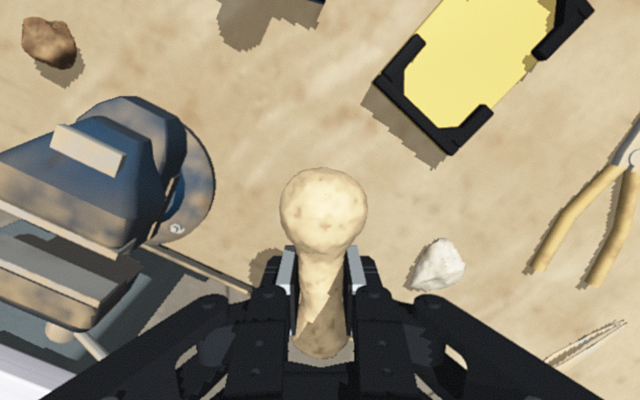

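The bone is gripped (opening 19.5 mm) and level. I turn and carry it to the yellow cradle.

Request:
{"name": "move_arm", "arguments": {
  "increments": "5 0 0 0 0 0 10;7.5 0 0 0 0 0 10;8.5 0 0 0 0 0 10;8.5 0 0 0 0 0 10;7 0 0 0 0 0 10;4.4 0 0 0 0 0 10;0 0 0 0 15 1 10;0 0 0 0 25 2 10;0 0 0 0 28 2 10;0 0 0 0 28 2 10"
}}

```text
time_s: 24.85
eef_pos: [0.5421, -0.3028, 0.1061]
orientation: [-0.44, -0.553, -0.441, 0.553]
wrist_force: [-0.5, 0.6, -0.1]
opening: 0.0194
```

Request:
{"name": "move_arm", "arguments": {
  "increments": "0 0 0 0 25 2 10;0 0 0 0 18 1 10;0 0 0 0 10 0.5 10;0 0 0 0 0 0 10;0 0 0 20 0 0 10;0 0 0 20 0 0 10;0 0 0 10 0 0 10;0 0 0 5 0 0 10;0 0 0 0 0 0 10;0 0 0 0 0 0 10"
}}

```text
time_s: 25.85
eef_pos: [0.5925, -0.3182, 0.053]
orientation: [0.441, 0.553, 0.44, -0.553]
wrist_force: [0.6, 0.7, -0.1]
opening: 0.0196
```

```bash
python3 - <<'E'
from cr import *
plan([0.592,-0.318,0.011],-103)
grab('wrist','w14')
obj('w14','wrist',(.592,-.318),.08,.0135,.022)
E
```

```text
t 25.85 at [ 0.5925 -0.3182  0.053 ] jawhead -103.0 q [-0.59  0.76  1.58  0.    0.81  1.21] F [ 0.6  0.7 -0.1] open 0.0196
 turn [ 0.  0. -0.] shift old axes [42.  -0.6 -0.1] new axes [42.  -0.5 -0.1] q6 est after 1.21
w14 5058 mean [ 634.9 -326.7   18.8] rect 603.3 -320.3 97.2 76.4 ang -13.0 pca 85.5 z98 20.3
```

View pics/w14.png

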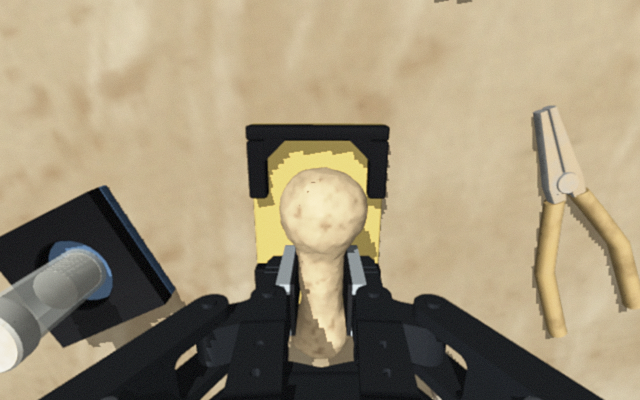

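The bone is aligned with the recess. I lower it.

Request:
{"name": "move_arm", "arguments": {
  "increments": "0 0 0 10 -1 0 10;0 0 0 12 0 0 10;0 0 0 9 0 0 10;0 0 0 5 0 0 10;0 0 0 2 0 0 10;0 0 0 1 0 0 10;0 0 0 0 0 0 10;0 0 0 1 0 0 10;0 0 0 1 0 0 10;0 0 0 0 0 0 10"
}}

```text
time_s: 26.9
eef_pos: [0.5914, -0.3178, 0.0113]
orientation: [0.44, 0.553, 0.44, -0.553]
wrist_force: [-0.1, 0.2, -0.6]
opening: 0.0193
```

```bash
python3 - <<'E'
from cr import *
plan([0.592,-0.318,0.011],-103)
grab('wrist','w15')
E
```

```text
t 26.9 at [ 0.5914 -0.3178  0.0113] jawhead -103.0 q [-0.59  0.81  1.6   0.    0.73  1.21] F [-0.1  0.2 -0.6] open 0.0193
 turn [ 0. -0. -0.] shift old axes [0.3 0.6 0.1] new axes [0.3 0.6 0.1] q6 est after 1.21
```

View pics/w15.png

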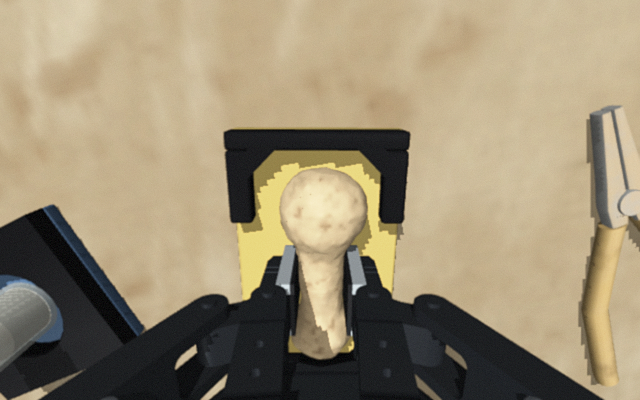

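Request:
{"name": "move_arm", "arguments": {
  "increments": "0 0 0 0.7 0 0 10;0 0 0 0 0 0 22;0 0 0 0 0 0 28;0 0 0 0 0 0 36;0 0 0 0 0 0 45;0 0 0 0 0 0 52;0 0 0 0 0 0 55;0 0 0 -10 0 0 55;0 0 0 -25 0 0 60;0 0 0 -40 0 0 80"
}}

```text
time_s: 27.95
eef_pos: [0.5905, -0.3172, 0.085]
orientation: [-0.439, -0.553, -0.442, 0.554]
wrist_force: [0.0, -0.6, 0.8]
opening: 0.0731
```

Request:
{"name": "move_arm", "arguments": {
  "increments": "0 0 0 -45 0 0 85;0 0 0 -45 0 0 85;0 0 0 -40 0 0 85;0 0 0 -25 0 0 85;-8.5 0 0 0 0 0 85;-8 0 0 0 0 0 85;0 0 0 0 -45 0 85;0 0 0 0 -45 0 85;0 0 0 0 -30 0 85;0 0 0 0 0 0 85"
}}

```text
time_s: 28.95
eef_pos: [0.4688, -0.3252, 0.2418]
orientation: [0.515, 0.485, 0.515, -0.485]
wrist_force: [1.1, -0.3, -0.8]
opening: 0.0847
```

```bash
python3 - <<'E'
from cr import *
plan([0.4425,-0.3857,0.1],-85)
grab('wrist','w16')
obj('w16','wrist',(.592,-.318),.052,.022,.05)
obj('w16','wrist',(.592,-.318),.08,.0135,.022)
obj('w16','wrist',(.442,-.386),.042,.008,.045)
obj('w16','wrist',(.442,-.386),.042,.015,.045)
E
```

```text
t 28.95 at [ 0.4688 -0.3252  0.2418] jawhead -86.6 q [-0.72  0.4   1.68 -0.    1.06  0.79] F [ 1.1 -0.3 -0.8] open 0.0847
 turn [-1.6  0.   0. ] shift old axes [141.8 -29.8  58.8] new axes [141.8 -31.4  58. ] q6 est after 0.76
w16 2437 mean [ 592.9 -320.6   31.4] rect 589.2 -320.8 88.6 35.6 ang -10.8 pca -14.2 z98 38.5
w16 1925 mean [ 568.1 -316.2   18.8] rect 587.2 -316.5 118.0 76.3 ang -13.2 pca -32.8 z98 20.7
w16 897 mean [ 444.2 -383.1   16.9] rect 442.7 -385.6 46.9 32.6 ang 5.6 pca -1.5 z98 24.0
w16 602 mean [ 445.  -385.8   19.1] rect 444.1 -386.9 35.7 29.8 ang 5.0 pca -2.3 z98 24.2
```

View pics/w16.png

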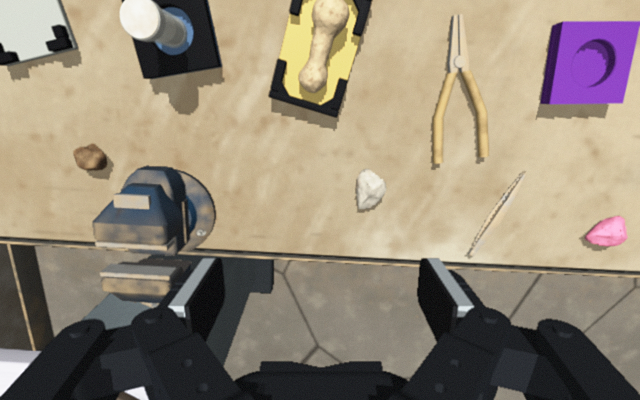

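The bone is seated (top 38.5 mm, about 4 mm offset). The chalk (370,190) is the white one, and the pliers and pink look-alike are clear. I move over the chalk.

Request:
{"name": "move_arm", "arguments": {
  "increments": "0 0 0 0 -10 20 85;0 0 0 0 -10 20 80;0 0 0 20 -10 19 75;0 0 0 45 0 0 70;0 0 0 45 0 0 65;0 0 0 30 0 0 62;0 0 0 15 0 0 62;0 0 0 0 0 0 62;0 0 0 0 0 0 62;0 0 0 0 0 0 62",
  "squeeze": 40
}}

```text
time_s: 30.0
eef_pos: [0.4461, -0.3863, 0.0868]
orientation: [0.516, 0.484, 0.515, -0.484]
wrist_force: [0.5, -0.4, -0.3]
opening: 0.062
```

```bash
python3 - <<'E'
from cr import *
plan([0.4425,-0.386,0.003],-86.6)
grab('wrist','w17')
obj('w17','wrist',(.442,-.386),.042,.008,.045)
obj('w17','wrist',(.442,-.386),.042,.012,.045)
E
```

```text
t 30.0 at [ 0.4461 -0.3863  0.0868] jawhead -86.4 q [-0.83  0.62  1.78  0.    0.74  0.68] F [ 0.5 -0.4 -0.3] open 0.062
 turn [ 0.2  0.1 -0.1] shift old axes [83.8 -3.7 -0.7] new axes [83.8 -3.6 -0.5] q6 est after 0.69
w17 2352 mean [ 445.  -383.9   17.2] rect 442.3 -386.0 47.0 33.1 ang 5.8 pca -1.4 z98 23.9
w17 2120 mean [ 444.8 -384.7   17.9] rect 443.4 -386.4 44.0 32.2 ang 8.2 pca -4.2 z98 24.0
```

View pics/w17.png

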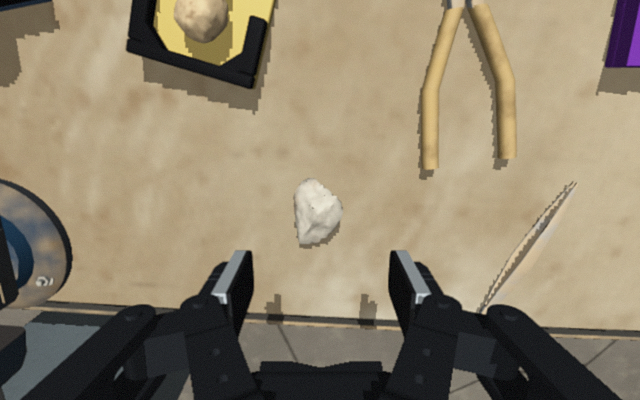

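Request:
{"name": "move_arm", "arguments": {
  "increments": "0 0 0 25 -3.5 -0.5 62;0 0 0 25 0 0 62;0 0 0 17 0 0 62;0 0 0 10 0 0 62;0 0 0 5 0 0 62;0 0 0 1.5 0 0 55;0 0 0 0 0 0 45;0 0 0 0 0 0 30;0 0 0 0 0 0 20;0 0 0 0 0 0 20"
}}

```text
time_s: 31.05
eef_pos: [0.4421, -0.3858, 0.0031]
orientation: [0.516, 0.484, 0.515, -0.484]
wrist_force: [-1.3, 1.2, 5.1]
opening: 0.0313
```

Request:
{"name": "move_arm", "arguments": {
  "increments": "0 0 0 0 0 0 20;0 0 0 -5 0 0 20;0 0 0 -10 0 0 20;0 0 0 -18 0 0 20;0 0 0 -25 0 0 20;0 0 0 -30 0 0 20;0 0 0 -30 0 0 20;0 0 0 -25 0 0 20;0 0 0 -10 0 0 20;0 0 0 0 0 0 20"
}}

```text
time_s: 32.05
eef_pos: [0.4421, -0.3859, 0.1566]
orientation: [0.516, 0.484, 0.514, -0.484]
wrist_force: [0.5, -0.3, -0.4]
opening: 0.0312
```

```bash
python3 - <<'E'
from cr import *
plan([0.607,-0.0105,0.15],-75)
grab('wrist','w18')
E
```

```text
t 32.05 at [ 0.4421 -0.3859  0.1566] jawhead -86.5 q [-0.83  0.52  1.74  0.    0.88  0.68] F [ 0.5 -0.3 -0.4] open 0.0312
 turn [-11.5   0.1  -0.1] shift old axes [   6.2  187.8 -364.5] new axes [   6.6  256.5 -319.9] q6 est after 0.48
```

View pics/w18.png

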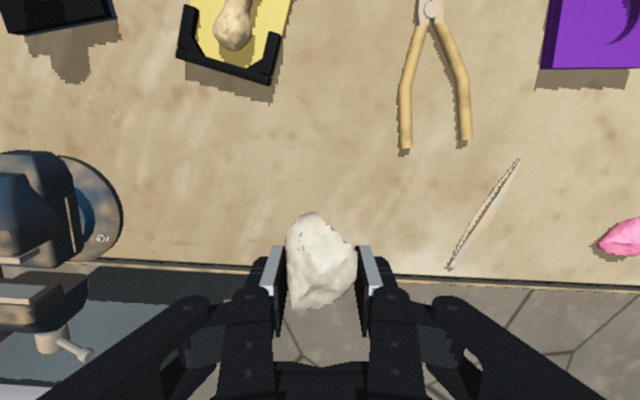

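The chalk is held (opening 31 mm). I carry it to its cradle above the vial's height.

Request:
{"name": "move_arm", "arguments": {
  "increments": "-5 0 0 0 0 0 20;-6.5 0 0 0 0 0 20;0 0 0 0 12 -15 20;0 0 0 0 22 -28 20;0 0 0 0 28 -35 20;0 0 0 0 28 -35 20;0 0 0 0 28 -35 20;0 0 0 0 28 -35 20;0 0 0 0 28 -35 20;0 0 0 0 28 -35 20"
}}

```text
time_s: 33.1
eef_pos: [0.5711, -0.087, 0.1534]
orientation: [0.56, 0.43, 0.562, -0.431]
wrist_force: [0.4, -1.2, -2.0]
opening: 0.0311
```

Request:
{"name": "move_arm", "arguments": {
  "increments": "0 0 0 0 25 -31 20;0 0 0 0 18 -22 20;0 0 0 0 11.5 -14 20;0 0 0 0 0 0 20;0 0 0 25 0 0 20;0 0 0 30 0 0 20;0 0 0 25 0 0 20;0 0 0 10 0 0 20;0 0 0 0 0 0 20;0 0 0 0 0 0 20"
}}

```text
time_s: 34.1
eef_pos: [0.6067, -0.0107, 0.0658]
orientation: [0.561, 0.431, 0.561, -0.43]
wrist_force: [0.6, -1.3, -1.0]
opening: 0.0311
```

```bash
python3 - <<'E'
from cr import *
plan([0.607,-0.0105,0.011],-75)
grab('wrist','w19')
E
```

```text
t 34.1 at [ 0.6067 -0.0107  0.0658] jawhead -75.0 q [-0.13  0.67  1.75  0.    0.72  1.18] F [ 0.6 -1.3 -1. ] open 0.0311
 turn [ 0.  0. -0.] shift old axes [54.8  0.3 -0.1] new axes [54.8  0.3 -0.1] q6 est after 1.18
```

View pics/w19.png

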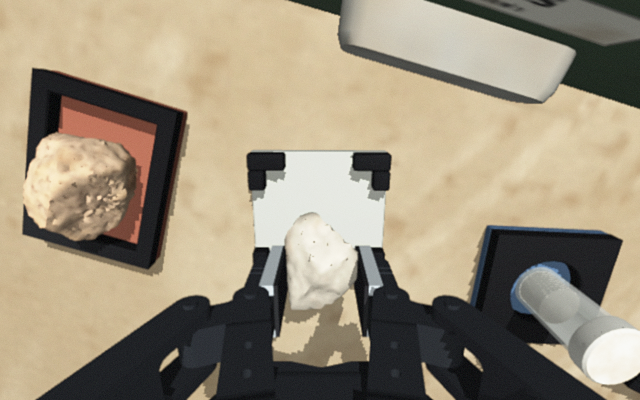

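The chalk is centred over the pale recess and both neighbours are clear. I lower it.

Request:
{"name": "move_arm", "arguments": {
  "increments": "0 0 0 15 0 0 20;0 0 0 16 0 0 20;0 0 0 11 0 0 20;0 0 0 6 0 0 20;0 0 0 3 0 0 20;0 0 0 2 0 0 20;0 0 0 1 0 0 20;0 0 0 0.5 0 0 20;0 0 0 0 0 0 20;0 0 0 0 0 0 20"
}}

```text
time_s: 35.15
eef_pos: [0.6066, -0.0101, 0.0112]
orientation: [0.561, 0.43, 0.561, -0.43]
wrist_force: [-2.6, -0.9, 4.8]
opening: 0.0313
```

```bash
python3 - <<'E'
from cr import *
plan([0.607,-0.0105,0.011],-75)
E
```

```text
t 35.15 at [ 0.6066 -0.0101  0.0112] jawhead -75.0 q [-0.13  0.75  1.77  0.    0.62  1.18] F [-2.6 -0.9  4.8] open 0.0313
 turn [ 0.  0. -0.] shift old axes [0.2 0.2 0.5] new axes [0.2 0.2 0.5] q6 est after 1.18
```

Contact felt (about 5 N), so I release and retract.

Request:
{"name": "move_arm", "arguments": {
  "increments": "0 0 0 0 0 0 34;0 0 0 0 0 0 38;0 0 0 0 0 0 45;0 0 0 0 0 0 52;0 0 0 0 0 0 58;0 0 0 0 0 0 60;0 0 0 -10 0 0 60;0 0 0 -25 0 0 60;0 0 0 -40 0 0 70;0 0 0 -45 0 0 85"
}}

```text
time_s: 36.15
eef_pos: [0.6059, -0.01, 0.1318]
orientation: [0.561, 0.43, 0.562, -0.431]
wrist_force: [0.8, -0.3, -0.3]
opening: 0.082
```

Request:
{"name": "move_arm", "arguments": {
  "increments": "0 0 0 -40 0 0 85;0 0 0 -45 0 0 85;0 0 0 -40 0 0 85;0 0 0 0 -40 0 85;0 0 0 0 -40 0 85;0 0 0 0 -30 0 85;0 0 0 0 0 0 85;0 0 0 0 0 0 85;0 0 0 0 0 0 85;0 0 0 0 0 0 85"
}}

```text
time_s: 37.15
eef_pos: [0.5009, -0.0384, 0.2555]
orientation: [0.561, 0.43, 0.561, -0.43]
wrist_force: [0.5, 0.3, -0.3]
opening: 0.0851
```

```bash
python3 - <<'E'
from cr import *
plan([0.607,-0.0105,0.2],-75)
grab('wrist','w20');grab('top','top20')
for f,n in(('w20','wrist'),('top20','top')):
    print('chalk');obj(f,n,(.607,-.0105),.027,.022,.05);obj(f,n,(.607,-.0105),.065,.0135,.022)
    print('rock');obj(f,n,(.6,.124),.04,.024,.07)
    print('vial');obj(f,n,(.598,-.1675),.04,.06,.1)
    print('bone');obj(f,n,(.592,-.318),.055,.022,.05)
    print('clod');obj(f,n,(.46,-.064),.03,.006,.07)
p=ld('top20')[0]
cv2.imwrite('pics/top20c.png',cv2.resize(p[140:280,150:400][:,:,::-1],None,fx=3.2,fy=3.2,interpolation=cv2.INTER_CUBIC))
E
```

```text
t 37.15 at [ 0.5009 -0.0384  0.2555] jawhead -74.9 q [-0.21  0.29  1.82  0.    1.03  1.1 ] F [ 0.5  0.3 -0.3] open 0.0851
 turn [ 0.1 -0.  -0. ] shift old axes [ 55.5 109.7   0.6] new axes [ 55.5 109.7   0.5] q6 est after 1.1
chalk
w20 864 mean [607.4 -10.7  26.6] rect 607.6 -12.0 40.1 31.3 ang 14.5 pca 9.4 z98 32.2
w20 1612 mean [607.7  -8.8  18.9] rect 606.2 -10.3 84.6 83.5 ang -74.9 pca -1.7 z98 21.6
rock
w20 2509 mean [597.4 118.7  42.9] rect 595.5 120.6 59.8 40.0 ang 1.1 pca 4.6 z98 54.5
vial
w20 1170 mean [ 596.4 -164.5   76.8] rect 596.3 -166.4 34.9 32.1 ang -74.7 pca -81.8 z98 78.9
bone
w20 1933 mean [ 596.  -315.7   30.8] rect 591.1 -319.1 91.9 33.3 ang -9.9 pca -11.1 z98 38.4
clod
w20 585 mean [462.3 -63.6  16.6] rect 461.6 -63.7 36.0 30.6 ang 78.0 pca -78.5 z98 21.9
chalk
few
top20 79 mean [629.4 -21.4  18.3] rect 609.7 -11.6 81.5 81.0 ang -75.2 pca 61.2 z98 21.9
rock
few
vial
top20 107 mean [ 597.6 -167.7   77.4] rect 598.3 -167.6 33.3 32.4 ang 41.9 pca 54.7 z98 83.0
bone
top20 237 mean [ 594.4 -320.6   31.3] rect 594.6 -318.3 102.3 71.3 ang -12.5 pca -12.6 z98 40.9
clod
top20 106 mean [462.1 -63.6  15.7] rect 461.6 -57.3 47.3 43.8 ang -36.3 pca -61.5 z98 23.5
```

View pics/w20.png

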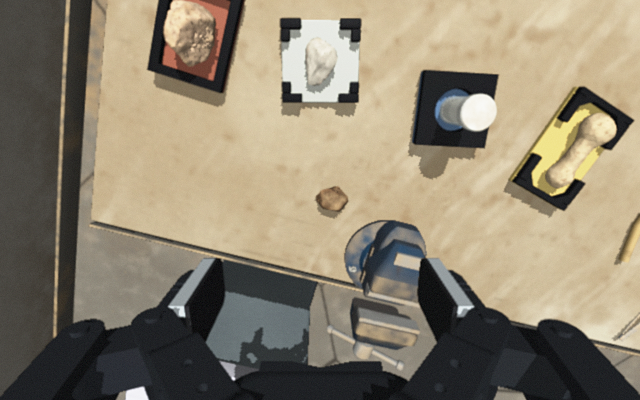

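View pics/top20c.png

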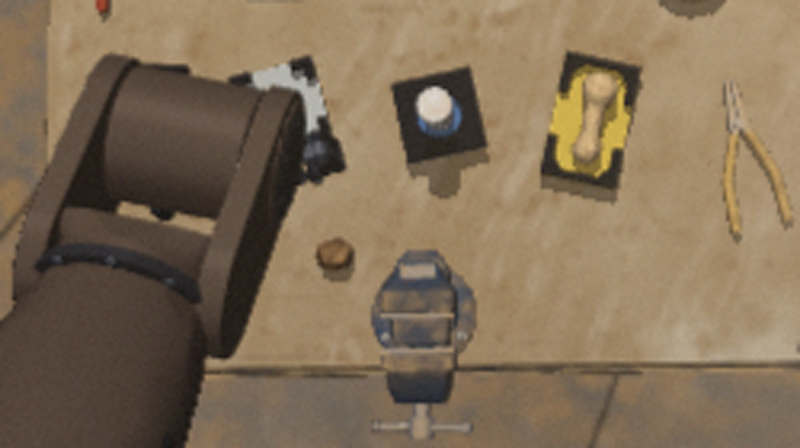

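All four samples are seated and within tolerance, the clod and pliers have not moved, and the arm is clear. I hand the job in.

```bash
python3 -c "
from cell import order; print(order.close_job())"
```

```text
the job is handed in; nothing more can be done
None
```

All four samples are in their cradles, and I handed the job in at about 37 s of the 102 s allowed. The hand-in gives no verdict, so the figures below are from my last pictures, taken with the arm lifted clear.

| Sample | Horizontal offset from recess middle | Top height | Expected if seated |
|---|---|---|---|
| Vial, upright | about 2 mm | 77 mm (mean) | 76 mm |
| Toe bone | about 1–4 mm | 38.4 mm | 38 mm |
| Rock lump | about 5–6 mm | 54.5 mm | 54 mm |
| Chalk lump | about 1–2 mm | 32.2 mm | 32 mm |

- **Alignment:** the bone lies within about 3° of its recess, and the rock within about 4–8°. The limit for both is 20°.
- **Clod and pliers:** the clod is within 2–3 mm of where it started, and the pliers look unmoved in the overhead picture.
- **Failed grip:** the first grip on the bone closed on nothing, because I had the jaws stop at 22 mm and its shaft measured only about 20 mm there. The bone had not shifted, and the second grip held.
- **Weaker checks:** the arm hid the rock and chalk from the overhead camera at the end, so their final positions rest on the wrist camera alone. The wrist camera reads about 1–3 mm high on the bench, and its offsets vary by a few millimetres with viewing angle because far faces are hidden.

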